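# Lay out tap bushings under the inspection boom

### The job

Set up the tap bushings for inspection: swing the camera boom about a quarter turn clear of the inspection plate, then lift away the fairing lying there and lay it flat, lengthwise, on the cork pad. Then stand every tap bushing from the corral upright on the plate, one in the middle of each marked circle, filling the row of three nearer the robot first and putting any others in the back row, and finally swing the boom fully home over the plate. Leave everything else on the table where it is; if something gets shifted, put it right before you finish.

Things in the scene. Friction and masses are not known exactly. Their poses are not given: they have to be found in the camera images.
- boom (a joint): Camera boom of the plate: flat bar 24 mm wide, 127 to 147 mm above the table, hinged on a column at the plate's right (-y) side, with a black camera head (56 mm diameter, 86 to 150 mm up) 225 mm from the hinge. Rad: 0 = fully home on its stop, head over the plate's centre; grows counter-clockwise from above, towards the robot; 1.57 = a quarter turn; end stop 1.9. Stays where left.
- boom_knob (a point): Middle of the boom's knob: an upright cylinder, 24 mm diameter, standing 50 mm up from the bar's top (147 to 196 mm above the table); this point is 175 mm above the table and 180 mm from the hinge axis. z is up.
- boom_hinge (a point): A point on the boom's vertical hinge axis, at the column (32 mm diameter), 137 mm above the table.
- plate: The fixed grey inspection plate, 220 (x) by 290 (y) by 10 mm thick; origin at the centre of its underside, z up. Its -x side faces the robot. On its top are six marked circles of 76 mm diameter, in two rows of three, at a pitch of 85 mm both ways.
- fairing: A black carbon fibre strut fairing, of aerofoil outline, lying on the plate under the boom at the start: 170 mm long, 56 mm wide, 45 mm high. Origin on its underside; x points to the round nose, which ends at x = +75 mm, the tail ends at about x = -95 mm; the flanks are parallel (56 mm apart) from x = -20 to +47 mm. z is up.
- pad: A fixed cork pad lying on the table between the plate and the robot, 90 (x) by 220 (y) by 6 mm thick; origin at the centre of its underside, z up; its long side is along y.
- corral: The fixed parts corral on the left, a low fence of steel strip 18 mm high, 6 mm thick, inside 290 (x) by 200 mm (y), with a low gate of the same height on the side facing the robot; origin at its centre at table height. The bushings stand in it on the table top and can be lifted straight out.
- spot1 (a point): Centre of a marked circle on the plate's top surface: front row (nearer the robot), left (+y).
- spot2 (a point): Centre of a marked circle on the plate's top surface: front row (nearer the robot), middle.
- spot3 (a point): Centre of a marked circle on the plate's top surface: front row (nearer the robot), right (-y).
- spot4 (a point): Centre of a marked circle on the plate's top surface: back row, left (+y).
- spot5 (a point): Centre of a marked circle on the plate's top surface: back row, middle.
- spot6 (a point): Centre of a marked circle on the plate's top surface: back row, right (-y).
- bushing1: A blue anodized tap bushing, all five alike (three to five are present): round, standing on its flange (56 mm diameter, 12 mm high) with a neck of 40 mm diameter above, 60 mm high in all. Origin at the centre of its underside, z up.
- bushing2: A blue anodized tap bushing, all five alike (three to five are present): round, standing on its flange (56 mm diameter, 12 mm high) with a neck of 40 mm diameter above, 60 mm high in all. Origin at the centre of its underside, z up.
- bushing3: A blue anodized tap bushing, all five alike (three to five are present): round, standing on its flange (56 mm diameter, 12 mm high) with a neck of 40 mm diameter above, 60 mm high in all. Origin at the centre of its underside, z up.
- bushing4: A blue anodized tap bushing, all five alike (three to five are present): round, standing on its flange (56 mm diameter, 12 mm high) with a neck of 40 mm diameter above, 60 mm high in all. Origin at the centre of its underside, z up.
- bushing5: A blue anodized tap bushing, all five alike (three to five are present): round, standing on its flange (56 mm diameter, 12 mm high) with a neck of 40 mm diameter above, 60 mm high in all. Origin at the centre of its underside, z up.
- stopper: Bystander to be left alone: black rubber test stopper, a tapering plug, 52 mm diameter, 55 mm high; origin at the centre of its underside.
- nozzle: Bystander to be left alone: bronze flow nozzle, a tapering cone, 72 mm diameter, 85 mm high; origin at the centre of its underside.
- wrench: Bystander to be left alone: steel wrench lying flat; origin at the centre of its underside.
- flange: Bystander to be left alone: steel spacer ring, 68 mm diameter, 18 mm high; origin at the centre of its underside.
Mind the look-alikes: they are no part of the job. Leave any yellow look-alike of the bushing2 alone.

How it is judged (in metres and radians):
On the way, in this order (a step that is already met when the one before it is completed fails the run):
1. the boom is swung clear of the plate, about a quarter turn (joint above 1.2 rad) (value of joint boom above 1.2 rad), for 0.2 s.
2. with the boom clear, the fairing lies lengthwise on the cork pad (x of fairing in the frame of pad between -0.03 and 0.03 m and y of fairing in the frame of pad between -0.045 and 0.045 m and z of fairing in the frame of pad between 0.002 and 0.011 m and angle between fairing's own z axis and vertical below 0.12 rad and angle between the x axis of fairing and the y axis of pad, either way round below 0.35 rad and linear speed of fairing below 0.02 m/s and value of joint boom above 1 rad), for 0.2 s.
3. with the boom still clear, every bushing present stands in a circle of its own and the front row is full ((horizontal distance between bushing1 and spot1 below 0.012 m or horizontal distance between bushing1 and spot2 below 0.012 m or horizontal distance between bushing1 and spot3 below 0.012 m or horizontal distance between bushing1 and spot4 below 0.012 m or horizontal distance between bushing1 and spot5 below 0.012 m or horizontal distance between bushing1 and spot6 below 0.012 m) and z of bushing1 in the frame of plate between 0.006 and 0.014 m and angle between each of bushing1, bushing2, bushing3, bushing4, bushing5's own z axis and vertical below 0.12 rad and linear speed of each of bushing1, bushing2, bushing3, bushing4, bushing5 below 0.02 m/s and (horizontal distance between bushing2 and spot1 below 0.012 m or horizontal distance between bushing2 and spot2 below 0.012 m or horizontal distance between bushing2 and spot3 below 0.012 m or horizontal distance between bushing2 and spot4 below 0.012 m or horizontal distance between bushing2 and spot5 below 0.012 m or horizontal distance between bushing2 and spot6 below 0.012 m) and z of bushing2 in the frame of plate between 0.006 and 0.014 m and (horizontal distance between bushing3 and spot1 below 0.012 m or horizontal distance between bushing3 and spot2 below 0.012 m or horizontal distance between bushing3 and spot3 below 0.012 m or horizontal distance between bushing3 and spot4 below 0.012 m or horizontal distance between bushing3 and spot5 below 0.012 m or horizontal distance between bushing3 and spot6 below 0.012 m) and z of bushing3 in the frame of plate between 0.006 and 0.014 m and (horizontal distance between bushing4 and spot1 below 0.012 m or horizontal distance between bushing4 and spot2 below 0.012 m or horizontal distance between bushing4 and spot3 below 0.012 m or horizontal distance between bushing4 and spot4 below 0.012 m or horizontal distance between bushing4 and spot5 below 0.012 m or horizontal distance between bushing4 and spot6 below 0.012 m) and z of bushing4 in the frame of plate between 0.006 and 0.014 m and (horizontal distance between bushing5 and spot1 below 0.012 m or horizontal distance between bushing5 and spot2 below 0.012 m or horizontal distance between bushing5 and spot3 below 0.012 m or horizontal distance between bushing5 and spot4 below 0.012 m or horizontal distance between bushing5 and spot5 below 0.012 m or horizontal distance between bushing5 and spot6 below 0.012 m) and z of bushing5 in the frame of plate between 0.006 and 0.014 m and horizontal distance between any of bushing1, bushing2, bushing3, bushing4, bushing5 and spot1 below 0.012 m and horizontal distance between any of bushing1, bushing2, bushing3, bushing4, bushing5 and spot2 below 0.012 m and horizontal distance between any of bushing1, bushing2, bushing3, bushing4, bushing5 and spot3 below 0.012 m and value of joint boom above 1 rad), for 0.2 s.
At the end, for the whole second after the job is handed in: Every bushing present stands upright within 12 mm of the centre of a circle of its own, all three front circles filled; the fairing lies flat on the pad (within 30 mm across, 45 mm along, 0.35 rad of its centre line); the boom is home (below 0.06 rad); all at rest ((horizontal distance between bushing1 and spot1 below 0.012 m or horizontal distance between bushing1 and spot2 below 0.012 m or horizontal distance between bushing1 and spot3 below 0.012 m or horizontal distance between bushing1 and spot4 below 0.012 m or horizontal distance between bushing1 and spot5 below 0.012 m or horizontal distance between bushing1 and spot6 below 0.012 m) and z of bushing1 in the frame of plate between 0.006 and 0.014 m and angle between each of bushing1, bushing2, bushing3, bushing4, bushing5, fairing's own z axis and vertical below 0.12 rad and linear speed of each of bushing1, bushing2, bushing3, bushing4, bushing5, fairing below 0.02 m/s and (horizontal distance between bushing2 and spot1 below 0.012 m or horizontal distance between bushing2 and spot2 below 0.012 m or horizontal distance between bushing2 and spot3 below 0.012 m or horizontal distance between bushing2 and spot4 below 0.012 m or horizontal distance between bushing2 and spot5 below 0.012 m or horizontal distance between bushing2 and spot6 below 0.012 m) and z of bushing2 in the frame of plate between 0.006 and 0.014 m and (horizontal distance between bushing3 and spot1 below 0.012 m or horizontal distance between bushing3 and spot2 below 0.012 m or horizontal distance between bushing3 and spot3 below 0.012 m or horizontal distance between bushing3 and spot4 below 0.012 m or horizontal distance between bushing3 and spot5 below 0.012 m or horizontal distance between bushing3 and spot6 below 0.012 m) and z of bushing3 in the frame of plate between 0.006 and 0.014 m and (horizontal distance between bushing4 and spot1 below 0.012 m or horizontal distance between bushing4 and spot2 below 0.012 m or horizontal distance between bushing4 and spot3 below 0.012 m or horizontal distance between bushing4 and spot4 below 0.012 m or horizontal distance between bushing4 and spot5 below 0.012 m or horizontal distance between bushing4 and spot6 below 0.012 m) and z of bushing4 in the frame of plate between 0.006 and 0.014 m and (horizontal distance between bushing5 and spot1 below 0.012 m or horizontal distance between bushing5 and spot2 below 0.012 m or horizontal distance between bushing5 and spot3 below 0.012 m or horizontal distance between bushing5 and spot4 below 0.012 m or horizontal distance between bushing5 and spot5 below 0.012 m or horizontal distance between bushing5 and spot6 below 0.012 m) and z of bushing5 in the frame of plate between 0.006 and 0.014 m and horizontal distance between any of bushing1, bushing2, bushing3, bushing4, bushing5 and spot1 below 0.012 m and horizontal distance between any of bushing1, bushing2, bushing3, bushing4, bushing5 and spot2 below 0.012 m and horizontal distance between any of bushing1, bushing2, bushing3, bushing4, bushing5 and spot3 below 0.012 m and x of fairing in the frame of pad between -0.03 and 0.03 m and y of fairing in the frame of pad between -0.045 and 0.045 m and z of fairing in the frame of pad between 0.002 and 0.011 m and angle between the x axis of fairing and the y axis of pad, either way round below 0.35 rad and value of joint boom below 0.06 rad and velocity of joint boom between -0.05 and 0.05 rad/s); the robot touches nothing.
It fails at once if the stopper is moved more than 30 mm (distance of stopper from where it was at the start of the episode above 0.03 m).
It fails at once if the nozzle is moved more than 30 mm (distance of nozzle from where it was at the start of the episode above 0.03 m).
It fails at once if the wrench is moved more than 30 mm (distance of wrench from where it was at the start of the episode above 0.03 m).
It fails at once if the flange is moved more than 30 mm (distance of flange from where it was at the start of the episode above 0.03 m).
Of bushing1, bushing2, bushing3, bushing4, bushing5 only 3 to 5 are there at a start; the rules pass over those that are not, and their reading is None.
At some moment in a run one of bushing1, bushing2, bushing3, bushing4, bushing5, fairing may be knocked a few centimetres aside while the robot is not near it.
It also fails if it takes over 210 s, if anything falls off the work surface, if the arm or the gripper's body presses on something with over 40 N, if the wrist force passes 120 N, or if a joint passes its speed limit or range.

### The arm

A 7-joint arm with a two-finger parallel gripper is mounted at the origin on the work surface. World frame = base frame: x ahead of the robot, y to its left, z up, the work surface at z = 0. Lengths are in mm, angles in rad, forces in N, time in s.
With the tool pointing down it reaches from about 400 to 875 mm from the base axis. Payload 4.4 kg.
Tool frame: the origin (TCP) lies midway between the tips of the shut fingers; the grasp point (between the pads) lies 19 mm behind it (ctrl.grasp_offset is the z of the grasp point in the tool frame, in mm); z points along the fingers, y is the line along which they close (so a half turn about z gives the same grasp; the last joint's range is limited). The gripper opens to 85 mm and grips with 20 to 120 N. Pads are 22 mm wide; open, the fingers measure 114 mm over their backs; the gripper's body (76 mm by 85 mm) begins 54 mm behind the grasp point. The pads swing forward as they close: fully open they stand 13 mm farther back than shut.
Start: joints at [-1.184, 0.628, 0.038, 1.517, -0.027, 0.996, -0.02], TCP at [284.345, 584.522, 231.313] pointing down, gripper open.
Joint ranges: [-3.06, 3.06], [-0.37, 2.12], [-1.25, 1.32], [0.18, 2.47], [-1.1, 4.24], [0.23, 1.98], [-2.94, 2.94]. Speed limits (rad/s): [2.57, 2.57, 3.14, 3.14, 3.14, 3.14, 3.14].

### API

Orientations are given as a unit quaternion [w, x, y, z].
In Python, from cell import status, vision, close_job, ctrl gives the robot as it stands.
- The arm moves only by the tool send_rows, never from a script. Its argument "plan" is a list that holds one entry, the list of rows, each a list of 5 numbers: the opening, from 0 (shut) to 1 (fully open), then the shift along the tool's x, y, z in m, then the turn about the tool's z in rad. A call has 1 to 5 rows; each row is the pose to reach, as a shift and turn from the pose commanded when the call began, along the tool's axes at that moment; what a row does not reach only later rows make up. A row lasts 1/8 s, in which the tool goes at most 62.5 mm and 10.7 degrees, less where a joint would pass 70% of its speed; a pose out of reach is approached as far as the arm can. A call with a gripper value outside its range is refused whole. The fingers move at their own pace and stop on an object; "squeeze" is the grip in N (left out, the last holds). Time passes only in rows, so rows that repeat a pose let the fingers close. It gives the time, the measured TCP pose, the force, the opening and the grip force at its end, in the units of the state.
- status.state(): the state, without advancing time (a new reading comes with each control period).
- vision.snapshot(name): name is "scene" or "top" or "wrist"; returns the picture (420x560x3 uint8, red, green, blue); there is no depth.
- vision.get_calibration(name): a dict with "mtx" (3x3 intrinsics, pixels), "pose" (4x4, takes a point from camera to world coordinates); the wrist camera has in their place "hand_eye" (4x4, takes a point from camera to tool coordinates, whose origin is the TCP and whose axes are the flange's). Camera axes: x right, y down, z forward; pixel columns grow to the right and rows downward; lengths in mm; the calibration is good to about 2 mm. A picture is of the moment at which its call begins: read the wrist's pose just before it. get_calibration takes no time and is no camera call.
- close_job(): hands the job in; it is judged then, once.
Trained networks look in the newest picture that a camera, given by its name, has taken for a name from the list of things; names that differ only in an ending like _2 or _b are one class to them, and where a whole thing is asked for, a point or a joint stands for the part that bears it (a point fixed in the world has none). Each returns a list of dicts, best first, with "score" (0 to 1); they miss things now and then, are a little off and sometimes report something else, mostly with a low value. They report only what shows in the picture. A call takes as long as a camera call. They do not tell look-alikes from the thing itself.
- vision.boxes_of(camera, name): "point" ([column, row] in pixels, amid what is visible of it).
The state is a dict: "time_s": time; "joint_positions": joint angles; "qvel": joint speeds; "joint_torque": joint torques, N m; "position": TCP position; "ee_rot": TCP orientation; "contact_force": force on the tool from outside, world axes, zero at the start; "moment": the same for the moment, N m; "width": finger opening in mm; "finger_force": force on a finger pad.
Only numpy, scipy, OpenCV 4.12 (cv2) and the standard library are available. Lean on these libraries where they do the work, as an engineer would, in place of code of your own. Each camera call takes 0.05 s, during which the arm holds its last target. There are 200 camera calls.

## Working session

There is one attempt and no reset: what is moved stays moved. The work goes in short steps, Python scripts to look and compute and a tool call to move; the robot and the scene stay as the last step left them, time stands still between calls to the robot, and variables do not carry over. Pictures are saved under pics/ and viewed, at most 14 in all, crops included, and the job is handed in when it is done.

Besides the shell and the picture viewer there is one more tool, called after "Call:" as name([rows], argument=value, ...), one row to a line, values as JSON. send_rows: Moves the arm, as the interface text tells. Its arguments: {"type":"object","properties":{"plan":{"type":"array","items":{"type":"array","items":{"type":"array","items":{"type":"number"}}}},"squeeze":{"type":"number"}},"required":["plan"]}

```bash
mkdir -p pics; ls
cat > h.py <<'E'
import numpy as np, cv2
from cell import status, vision, ctrl
def save(n,f): 
    im=vision.snapshot(n); cv2.imwrite('pics/'+f,im[:,:,::-1]); return im
def pose(n):
    c=vision.get_calibration(n)
    if 'pose' in c: return np.array(c['mtx']),np.array(c['pose'])
    s=status.state(); w,x,y,z=s['ee_rot']
    from scipy.spatial.transform import Rotation as R
    T=np.eye(4);T[:3,:3]=R.from_quat([x,y,z,w]).as_matrix();T[:3,3]=s['position']
    return np.array(c['mtx']),T@np.array(c['hand_eye'])
def ray(K,T,p):
    d=T[:3,:3]@np.linalg.solve(K,[p[0],p[1],1.]); return T[:3,3],d/np.linalg.norm(d)
def atz(K,T,p,z):
    o,d=ray(K,T,p); return o+d*(z-o[2])/d[2]
def tri(rays):
    A=np.zeros((3,3));b=np.zeros(3)
    for o,d in rays:
        P=np.eye(3)-np.outer(d,d);A+=P;b+=P@o
    x=np.linalg.solve(A,b); return x,[float(np.linalg.norm(np.cross(x-o,d))) for o,d in rays]
def proj(K,T,X):
    q=K@(np.linalg.inv(T)@np.append(X,1))[:3]; return q[:2]/q[2]
E
python3 - <<'E'
from h import *
s=status.state();print({k:np.round(v,3).tolist() for k,v in s.items()},ctrl.grasp_offset)
for n in('top','scene','wrist'):
    save(n,n+'0.png');K,T=pose(n);print(n,K.round(1).tolist(),T.round(3).tolist())
names='boom boom_knob boom_hinge plate fairing pad corral spot1 bushing1 stopper nozzle wrench flange'.split()
for n in('top','scene'):
    K,T=pose(n)
    for m in names:
        try:
            for d in vision.boxes_of(n,m)[:7]: print(n,m,round(d['score'],2),np.round(d['point'],1).tolist(),atz(K,T,d['point'],0)[:2].round(0).tolist())
        except Exception as e: print(n,m,e)
E
```

```text
pics
{'time_s': 0.0, 'joint_positions': [-1.184, 0.629, 0.038, 1.518, -0.027, 0.996, -0.02], 'qvel': [0.002, 0.0, -0.0, -0.0, 0.001, -0.002, 0.001], 'joint_torque': [-0.0, -56.34, 1.226, -19.344, 0.011, 0.011, 0.0], 'position': [284.059, 583.934, 230.389], 'ee_rot': [-0.0, 0.224, 0.974, -0.001], 'contact_force': [-0.202, 0.265, 0.305], 'moment': [0.048, 0.033, 0.002], 'finger_force': 0.0, 'width': 85.332} -18.700000000000003
top [[464.0, 0.0, 279.9], [0.0, 464.0, 208.3], [0.0, 0.0, 1.0]] [[-0.006, -0.997, 0.074, 436.942], [-1.0, 0.008, 0.023, -30.546], [-0.024, -0.074, -0.997, 1262.019], [0.0, 0.0, 0.0, 1.0]]
scene [[470.3, 0.0, 277.3], [0.0, 470.3, 209.5], [0.0, 0.0, 1.0]] [[-0.152, 0.568, -0.809, 1697.628], [0.988, 0.079, -0.13, 178.386], [-0.01, -0.819, -0.573, 952.576], [0.0, 0.0, 0.0, 1.0]]
wrist [[325.9, 0.0, 280.3], [0.0, 325.9, 211.6], [0.0, 0.0, 1.0]] [[0.437, 0.867, 0.238, 223.408], [0.899, -0.421, -0.118, 613.357], [-0.002, 0.266, -0.964, 372.969], [0.0, 0.0, 0.0, 1.0]]
top boom 0.61 [317.8, 170.7] [633.0, -105.0]
top boom_knob 0.56 [317.0, 169.3] [637.0, -103.0]
top boom_
[... 1343 characters left out ...]
[659.0, 348.0]
scene spot1 0.57 [259.8, 255.4] [607.0, -53.0]
scene bushing1 0.77 [396.9, 244.2] [492.0, 369.0]
scene bushing1 0.73 [401.0, 207.4] [281.0, 395.0]
scene bushing1 0.7 [367.1, 223.3] [393.0, 276.0]
scene bushing1 0.67 [366.6, 264.0] [601.0, 274.0]
scene bushing1 0.54 [182.3, 215.2] [434.0, -360.0]
scene bushing1 0.23 [304.5, 225.0] [431.0, 67.0]
scene stopper 0.76 [183.6, 215.7] [436.0, -354.0]
scene stopper 0.45 [306.7, 225.7] [434.0, 75.0]
scene nozzle 0.73 [259.0, 257.7] [618.0, -54.0]
scene nozzle 0.64 [353.4, 297.5] [747.0, 237.0]
scene nozzle 0.19 [256.8, 218.8] [419.0, -98.0]
scene wrench 0.55 [149.8, 252.1] [640.0, -398.0]
scene flange 0.51 [242.4, 206.0] [350.0, -164.0]
```

View pics/top0.png

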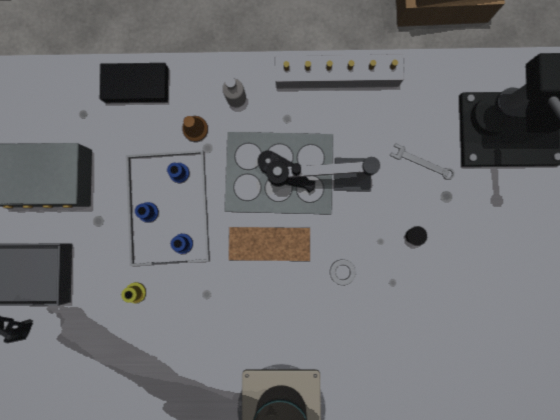

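View pics/scene0.png

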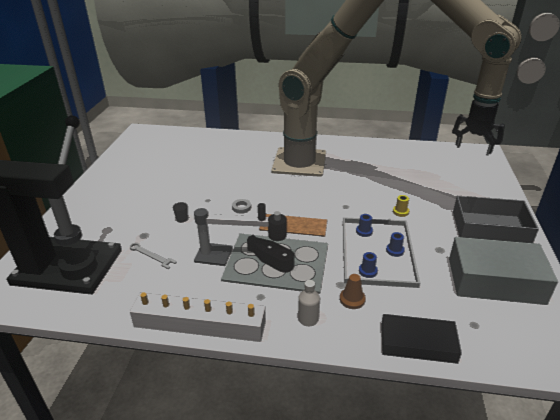

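View pics/wrist0.png

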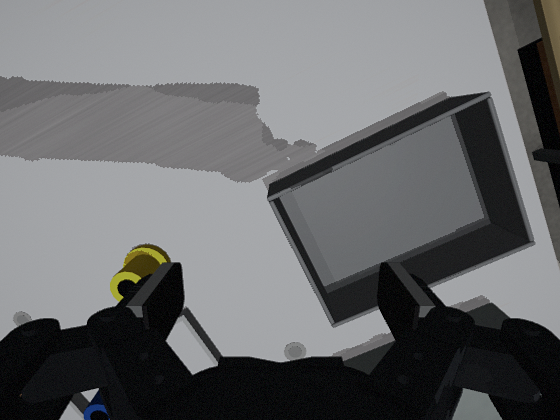

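The top view shows three blue bushings in the corral at px (178,172), (147,211) and (181,243), with a yellow look-alike outside at (134,293). The boom is home: column about (371,166), knob about (297,168), head about (277,171). The fairing lies diagonally under it. The pad is at (268,244). The wrist camera sees only the bin and the yellow look-alike.

Next I'll move the wrist camera over the plate.

```bash
cat >> h.py <<'E'
def yaw():
    w,x,y,z=status.state()['ee_rot']; return np.arctan2(2*y*y-1+2*w*w if 0 else 1-2*(x*x+z*z),2*(x*y-w*z))
def plan(wps,smax=55,tmax=.17,start=None):
    """wps: (x,y,z,a,open[,hold rows]) world mm -> prints calls in tool axes"""
    s=status.state(); p=np.array(s['position']) if start is None else np.array(start[:3],float); a=yaw() if start is None else start[3]
    L=[]
    for w in wps:
        q=np.array(w[:3],float);b=w[3]; n=max(1,int(np.ceil(max(np.linalg.norm(q-p)/smax,abs(b-a)/tmax))))
        L+=[(p+(q-p)*i/n,a+(b-a)*i/n,w[4]) for i in range(1,n+1)]
        if len(w)>5: L+=[(q,b,w[4])]*w[5]
        p,a=q,b
    p,a=(np.array(s['position']),yaw()) if start is None else (np.array(start[:3],float),start[3])
    for k in range(0,len(L),5):
        rows=[]
        for q,b,o in L[k:k+5]:
            d=(q-p)/1000; rows.append([o]+np.round([-np.sin(a)*d[0]+np.cos(a)*d[1],np.cos(a)*d[0]+np.sin(a)*d[1],-d[2],a-b],3).tolist())
        print('[',rows,']'); c=rows[-1]
        p=p+1000*np.array([-np.sin(a)*c[1]+np.cos(a)*c[2],np.cos(a)*c[1]+np.sin(a)*c[2],-c[3]]); a=a-c[4]
E
python3 -c "
from h import *
print(yaw()); plan([(540,-70,300,0,1)])"
```

```text
1.117959079090691
[ [[1, -0.04, -0.037, -0.005, 0.086], [1, -0.079, -0.073, -0.011, 0.172], [1, -0.119, -0.11, -0.016, 0.258], [1, -0.159, -0.147, -0.021, 0.344], [1, -0.199, -0.183, -0.026, 0.43]] ]
[ [[1, -0.051, -0.017, -0.006, 0.086], [1, -0.103, -0.034, -0.011, 0.172], [1, -0.154, -0.051, -0.016, 0.258], [1, -0.205, -0.068, -0.022, 0.344], [1, -0.257, -0.084, -0.027, 0.43]] ]
[ [[1, -0.054, 0.006, -0.005, 0.086], [1, -0.107, 0.012, -0.01, 0.172], [1, -0.161, 0.018, -0.016, 0.258]] ]
```

Call:
send_rows([
  [[1, -0.04, -0.037, -0.005, 0.086], [1, -0.079, -0.073, -0.011, 0.172], [1, -0.119, -0.11, -0.016, 0.258], [1, -0.159, -0.147, -0.021, 0.344], [1, -0.199, -0.183, -0.026, 0.43]],
])

```text
time_s: 2.08
position: [383.8, 331.3, 257.8]
ee_rot: [0.0, 0.428, 0.904, 0.0]
contact_force: [1.0, 0.5, -0.8]
width: 85.2
finger_force: 0.0
```

Call:
send_rows([
  [[1, -0.051, -0.017, -0.006, 0.086], [1, -0.103, -0.034, -0.011, 0.172], [1, -0.154, -0.051, -0.016, 0.258], [1, -0.205, -0.068, -0.022, 0.344], [1, -0.257, -0.084, -0.027, 0.43]],
])

```text
time_s: 2.7
position: [482.1, 79.5, 284.9]
ee_rot: [0.0, 0.611, 0.791, 0.001]
contact_force: [1.0, -0.1, 0.1]
width: 85.1
finger_force: 0.0
```

Call:
send_rows([
  [[1, -0.054, 0.006, -0.005, 0.086], [1, -0.107, 0.012, -0.01, 0.172], [1, -0.161, 0.018, -0.016, 0.258]],
])

```text
time_s: 3.08
position: [540.5, -71.4, 300.7]
ee_rot: [0.0, 0.708, 0.706, 0.0]
contact_force: [1.3, 0.7, 0.3]
width: 85.4
finger_force: 0.0
```

Run:
```python
from h import *
s=status.state();print(s['time_s'],np.round(s['position'],1),yaw())
save('wrist','wrist1.png');K,T=pose('wrist');np.save('T1.npy',T)
for m in 'boom boom_knob fairing plate spot1 pad'.split():
    for d in vision.boxes_of('wrist',m)[:7]: print(m,round(d['score'],2),np.round(d['point'],1).tolist(),atz(K,T,d['point'],10)[:2].round(0).tolist())
```

```text
3.075 [540.5 -71.4 300.7] -0.0022672102727751644
boom 0.77 [355.0, 185.7] [645.0, -102.0]
boom_knob 0.63 [359.7, 185.1] [651.0, -101.0]
fairing 0.78 [340.3, 143.2] [623.0, -45.0]
plate 0.56 [350.1, 125.3] [635.0, -22.0]
spot1 0.91 [348.2, 125.3] [632.0, -22.0]
pad 0.74 [195.6, 91.7] [439.0, 21.0]
```

View pics/wrist1.png

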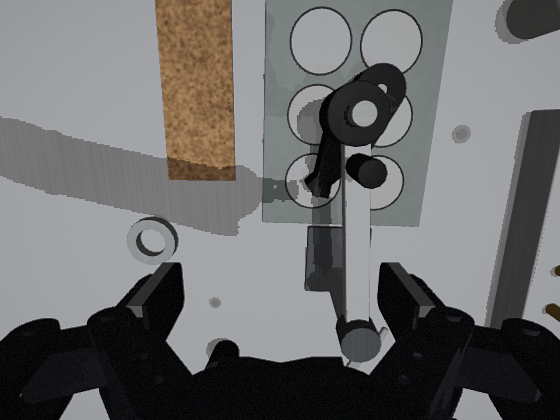

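The wrist view shows the plate with its circles, the boom with its head at (360,113), the knob top at about (372,172), and the hinge column top at about (360,340). The fairing lies with its nose upper right at about (385,85) and its tail at about (318,190). The pad's right half is at left.

```bash
python3 - <<'E'
from h import *
K,_=pose('wrist');T=np.load('T1.npy')
im=cv2.imread('pics/wrist1.png');g=cv2.cvtColor(im,cv2.COLOR_BGR2GRAY)
f=lambda p,z:atz(K,T,p,z)[:2].round(1).tolist()
print('head',f((360,113),150),'knob',f((374,172),196),'col',f((360,338),150),f((360,338),160))
print('plate corners',f((264,221),10),f((418,226),10))
cnts,_=cv2.findContours(((g>185)*255).astype(np.uint8),cv2.RETR_LIST,cv2.CHAIN_APPROX_NONE)
for c in cnts:
    if 500<cv2.contourArea(c)<6000:
        e=cv2.fitEllipse(c);print('circ',np.round(e[0],1),np.round(e[1],1),f(e[0],10))
m=np.array(cv2.inRange(cv2.cvtColor(im,cv2.COLOR_BGR2HSV),(5,60,40),(25,255,255)));m[240:]=0
m=cv2.morphologyEx(m,cv2.MORPH_OPEN,np.ones((5,5)))
c=max(cv2.findContours(m,cv2.RETR_EXTERNAL,2)[0],key=cv2.contourArea);print('pad',[f(p[0],6) for p in cv2.approxPolyDP(c,6,True).astype(float)])
t=cv2.imread('pics/top0.png');Kt,Tt=pose('top')
m=cv2.inRange(cv2.cvtColor(t,cv2.COLOR_BGR2HSV),(5,60,40),(25,255,255));m[:215]=0;m[270:]=0;m[:,:220]=0;m[:,320:]=0
r=cv2.minAreaRect(cv2.findNonZero(m));print('pad top',r,atz(Kt,Tt,r[0],6).round(1))
print('knob top cam',atz(Kt,Tt,(297,168),196).round(1),'col',atz(Kt,Tt,(371,165),150).round(1))
E
python3 -c "
import cv2
a=cv2.imread('pics/wrist1.png')[50:240,250:430];cv2.imwrite('pics/c1.png',cv2.resize(a,None,fx=3,fy=3))"
```

```text
head [613.1, -9.1] knob [615.1, -53.1] col [625.2, -236.6] [622.4, -229.0]
plate corners [520.2, -149.9] [736.2, -160.5]
pad [[399.3, 123.4], [392.9, -89.5], [479.5, -92.1], [487.5, 122.3]]
pad top ((269.0780334472656, 243.52113342285156), (80.4747314453125, 32.60157775878906), 1.1233028173446655) [434.9  28.8   6. ]
knob top cam [609.3 -45.7 196. ] col [ 622.2 -224.6  150. ]
```

View pics/c1.png

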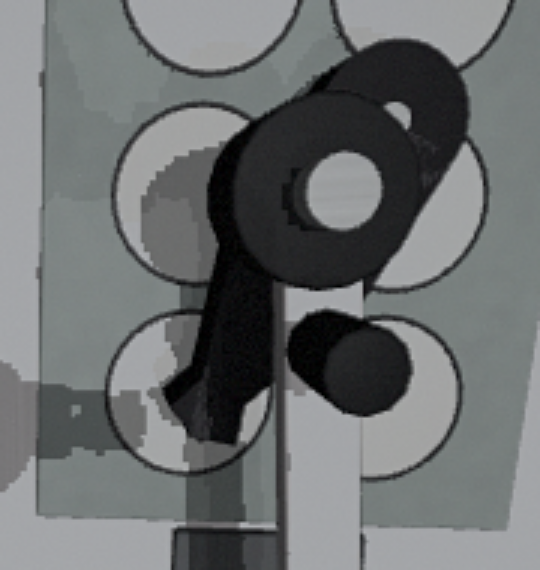

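```bash
python3 -c "
from h import *
H=np.array([624.5,-233]);R=181.3
k=lambda f:(H+R*np.array([-np.sin(f),np.cos(f)])).tolist()
plan([k(.055)+[230,.055,1],k(.055)+[158,.055,1]])
print('arc');plan([k(f)+[158,f,0] for f in np.linspace(.055,1.53,13)[1:]],start=k(.055)+[158,.055])"
```

```text
[ [[1, 0.008, 0.037, 0.035, -0.026], [1, 0.016, 0.075, 0.07, -0.053], [1, 0.016, 0.075, 0.106, -0.053], [1, 0.016, 0.075, 0.142, -0.053]] ]
arc
[ [[0, -0.001, -0.022, -0.0, -0.123], [0, -0.005, -0.044, -0.0, -0.246], [0, -0.012, -0.065, -0.0, -0.369], [0, -0.021, -0.086, -0.0, -0.492], [0, -0.033, -0.105, -0.0, -0.615]] ]
[ [[0, -0.002, -0.022, -0.0, -0.123], [0, -0.006, -0.044, -0.0, -0.245], [0, -0.013, -0.065, -0.0, -0.368], [0, -0.022, -0.085, -0.0, -0.491], [0, -0.034, -0.104, -0.0, -0.614]] ]
[ [[0, -0.001, -0.022, -0.0, -0.123], [0, -0.005, -0.044, -0.0, -0.246]] ]
```

Call:
send_rows([
  [[1, 0.008, 0.037, 0.035, -0.026], [1, 0.016, 0.075, 0.07, -0.053], [1, 0.016, 0.075, 0.106, -0.053], [1, 0.016, 0.075, 0.142, -0.053]],
])

```text
time_s: 3.92
position: [615.0, -51.8, 156.8]
ee_rot: [-0.0, 0.687, 0.727, 0.0]
contact_force: [-0.2, 0.8, 0.4]
width: 85.3
finger_force: 0.0
```

Call:
send_rows([
  [[0, 0, 0, 0, 0], [0, 0, 0, 0, 0], [0, 0, 0, 0, 0], [0, 0, 0, 0, 0], [0, 0, 0, 0, 0]],
], squeeze=40)

```text
time_s: 4.55
position: [615.9, -54.0, 160.1]
ee_rot: [0.001, 0.688, 0.726, 0.001]
contact_force: [-0.4, 1.4, 6.8]
width: 22.4
finger_force: 38.9
```

Call:
send_rows([
  [[0, -0.001, -0.022, -0.002, -0.123], [0, -0.005, -0.044, -0.003, -0.246], [0, -0.012, -0.065, -0.003, -0.369], [0, -0.021, -0.086, -0.003, -0.492], [0, -0.033, -0.105, -0.003, -0.615]],
])

```text
time_s: 5.18
position: [513.2, -94.0, 160.5]
ee_rot: [0.002, 0.434, 0.901, -0.0]
contact_force: [9.5, -4.9, -20.4]
width: 22.8
finger_force: 40.3
```

Call:
send_rows([
  [[0, -0.002, -0.022, 0, -0.123], [0, -0.006, -0.044, 0, -0.245], [0, -0.013, -0.065, 0, -0.368], [0, -0.022, -0.085, 0, -0.491], [0, -0.034, -0.104, 0, -0.614]],
])

```text
time_s: 5.8
position: [457.5, -184.8, 160.7]
ee_rot: [0.006, 0.141, 0.99, -0.0]
contact_force: [18.8, -1.2, -31.3]
width: 21.7
finger_force: 44.6
```

Call:
send_rows([
  [[0, -0.001, -0.022, 0, -0.123], [0, -0.005, -0.044, 0, -0.246], [0, -0.005, -0.044, 0, -0.246]],
])

```text
time_s: 6.18
position: [453.1, -228.5, 161.1]
ee_rot: [0.009, 0.02, 1.0, -0.001]
contact_force: [21.5, -0.1, -26.6]
width: 22.2
finger_force: 48.6
```

```bash
python3 -c "
from h import *
print(yaw(),status.state()['position'])
p=status.state()['position'];a=yaw()
plan([(p[0],p[1],p[2],a,1,3),(p[0],p[1],300,a,1),(580,-60,300,0,1)])"
```

```text
1.5298338746129594 [ 453.13020284 -228.52992899  161.10205304]
[ [[1, 0.0, 0.0, -0.0, 0.0], [1, 0.0, 0.0, -0.0, 0.0], [1, 0.0, 0.0, -0.0, 0.0], [1, 0.0, 0.0, -0.0, 0.0], [1, 0.0, 0.0, -0.046, 0.0]] ]
[ [[1, 0.0, 0.0, -0.047, 0.0], [1, 0.0, 0.0, -0.093, 0.0], [1, -0.013, 0.019, -0.093, 0.17], [1, -0.027, 0.039, -0.093, 0.34], [1, -0.04, 0.058, -0.093, 0.51]] ]
[ [[1, -0.002, 0.023, 0.0, 0.17], [1, -0.004, 0.047, 0.0, 0.34], [1, -0.007, 0.07, 0.0, 0.51], [1, -0.009, 0.093, 0.0, 0.68], [1, -0.011, 0.117, 0.0, 0.85]] ]
[ [[1, 0.016, 0.017, 0.0, 0.17]] ]
```

Call:
send_rows([
  [[1, 0, 0, 0, 0], [1, 0, 0, 0, 0], [1, 0, 0, 0, 0], [1, 0, 0, 0, 0], [1, 0, 0, -0.046, 0]],
])

```text
time_s: 6.8
position: [441.3, -226.3, 205.5]
ee_rot: [-0.003, 0.021, 1.0, 0.001]
contact_force: [1.4, -0.6, 0.0]
width: 85.6
finger_force: 0.0
```

Call:
send_rows([
  [[1, 0, 0, -0.047, 0], [1, 0, 0, -0.093, 0], [1, -0.013, 0.019, -0.093, 0.17], [1, -0.027, 0.039, -0.093, 0.34], [1, -0.04, 0.058, -0.093, 0.51]],
])

```text
time_s: 7.42
position: [486.2, -170.5, 300.6]
ee_rot: [0.0, 0.276, 0.961, -0.0]
contact_force: [1.1, -1.1, 0.5]
width: 85.5
finger_force: 0.0
```

Call:
send_rows([
  [[1, -0.002, 0.023, 0, 0.17], [1, -0.004, 0.047, 0, 0.34], [1, -0.007, 0.07, 0, 0.51], [1, -0.009, 0.093, 0, 0.68], [1, -0.011, 0.117, 0, 0.85]],
])

```text
time_s: 8.05
position: [556.9, -76.7, 300.4]
ee_rot: [-0.0, 0.648, 0.762, -0.0]
contact_force: [0.5, -0.7, -0.5]
width: 85.3
finger_force: 0.0
```

Call:
send_rows([
  [[1, 0.016, 0.017, 0, 0.17], [1, 0.016, 0.017, 0, 0.17]],
])

```text
time_s: 8.3
position: [571.4, -56.5, 300.0]
ee_rot: [-0.0, 0.706, 0.708, 0.0]
contact_force: [0.1, -0.4, -0.2]
width: 85.5
finger_force: 0.0
```

Run:
```python
from h import *
s=status.state();print(s['time_s'],np.round(s['position'],1),yaw(),s['contact_force'])
K,T=pose('wrist');im=save('wrist','wrist2.png');np.save('T2.npy',T)
top=save('top','top2.png')
for n in('wrist','top'):
    k,t=pose(n)
    for m in ('fairing','boom_knob','bushing1'):
        for d in vision.boxes_of(n,m)[:4]: print(n,m,round(d['score'],2),np.round(d['point'],1).tolist(),atz(k,t,d['point'],10)[:2].round(0).tolist())
```

```text
8.3 [571.4 -56.5 300. ] 0.002879584044838471 [ 0.09672462 -0.36234748 -0.19964362]
wrist fairing 0.56 [331.0, 135.9] [635.0, -10.0]
wrist boom_knob 0.8 [265.7, 344.9] [547.0, -327.0]
wrist bushing1 0.44 [262.8, 347.1] [542.0, -331.0]
top fairing 0.56 [265.5, 160.5] [661.0, 37.0]
top boom_knob 0.74 [375.8, 219.5] [497.0, -259.0]
top bushing1 0.85 [147.1, 214.1] [517.0, 361.0]
top bushing1 0.77 [180.1, 171.2] [634.0, 271.0]
top bushing1 0.59 [178.8, 246.7] [428.0, 273.0]
top bushing1 0.59 [135.6, 290.5] [311.0, 389.0]
```

View pics/wrist2.png

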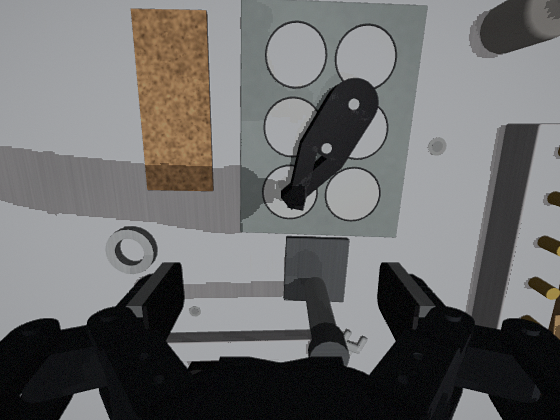

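The boom is now clear of the plate and the fairing is fully visible. Its nose hole is at (353,104), second hole at (327,149), tail at about (293,197), and the pad spans (132..212, 10..190).

```bash
cat >> h.py <<'E'
def ringfit(g,K,T,p0,z=10):
    from scipy.optimize import minimize
    g=cv2.GaussianBlur(g,(3,3),0).astype(np.float32); th=np.linspace(0,2*np.pi,120)
    def cost(p):
        c,s=np.cos(p[2]),np.sin(p[2]);pts=[]
        for i in(-42.5,42.5):
            for j in(-85,0,85):
                x=i+p[3]*np.cos(th);y=j+p[3]*np.sin(th)
                pts.append(np.c_[p[0]+c*x-s*y,p[1]+s*x+c*y,0*x+z])
        P=np.vstack(pts);q=(K@(np.linalg.inv(T)@np.c_[P,np.ones(len(P))].T)[:3]);q=(q[:2]/q[2]).astype(np.float32)
        v=cv2.remap(g,q[0][None],q[1][None],cv2.INTER_LINEAR,borderValue=150)[0]
        return np.minimum(v,200).mean()
    best=None
    for dx in(-9,-6,-3,0,3,6,9):
        for dy in(-9,-6,-3,0,3,6,9):
            for a in(-.06,-.03,0,.03):
                q=[p0[0]+dx,p0[1]+dy,a,38]; v=cost(q)
                if best is None or v<best[0]: best=(v,q)
    r=minimize(cost,best[1],method='Nelder-Mead',options=dict(initial_simplex=np.array(best[1])+np.vstack([np.zeros(4),np.diag([2,2,.015,.7])])))
    return r.x,r.fun
E
python3 - <<'E'
from h import *
K,_=pose('wrist');T1=np.load('T1.npy');T=np.load('T2.npy')
im=cv2.imread('pics/wrist2.png');g=cv2.cvtColor(im,cv2.COLOR_BGR2GRAY)
print(ringfit(g,K,T,(637,-10)))
print(ringfit(cv2.imread('pics/wrist1.png',0),K,T1,(637,-10)))
Kt,Tt=pose('top');print('top',ringfit(cv2.imread('pics/top2.png',0),Kt,Tt,(637,-10)))
f=lambda p,z:atz(K,T,p,z)[:2].round(1).tolist()
print('holes',f((353.5,104),55),f((326.5,149),55), tri([ray(K,T,(353.5,104)),ray(K,T1,(382.7,87.3))]))
print('pad corners',[f(p,6) for p in((132,10),(206,10),(213,190),(148,190))])
# rectify top face plane of fairing z=55
m=((g<60)*255).astype(np.uint8);m[215:]=0;m[:,:270]=0;m[:,395:]=0;m[:75]=0
m=cv2.morphologyEx(m,cv2.MORPH_OPEN,np.ones((4,4)))
c=max(cv2.findContours(m,cv2.RETR_EXTERNAL,1)[0],key=cv2.contourArea)
P=np.array([atz(K,T,p[0].astype(float),55)[:2] for p in c])
h1=np.array(f((353.5,104),55));h2=np.array(f((326.5,149),55));u=(h1-h2)/np.linalg.norm(h1-h2);n=np.array([-u[1],u[0]])
q=np.c_[(P-h1)@u,(P-h1)@n];print('u',u,np.arctan2(u[1],u[0]),'along',q[:,0].min(),q[:,0].max())
for lo in range(-130,31,10):
    s=q[(q[:,0]>=lo)&(q[:,0]<lo+10)]
    if len(s):print(lo,s[:,1].min().round(1),s[:,1].max().round(1))
E
```

```text
(array([ 6.28476618e+02,  2.07526100e+00, -3.32439521e-02,  3.69260098e+01]), np.float64(65.30486297607422))
(array([ 6.33331631e+02, -1.10594150e+01, -4.34334422e-02,  3.70375193e+01]), np.float64(64.85172271728516))
top (array([ 6.28211085e+02,  1.96097947e+00, -3.94580121e-02,  3.86744726e+01]), np.float64(100.78353881835938))
holes [653.2, 29.9] [624.8, -20.3] (array([649.86838469,  22.86527347,  80.98855222]), [6.100233105429561, 6.100233105429577])
pad corners [[394.1, 137.6], [482.0, 137.8], [479.0, -79.8], [390.3, -80.1]]
u [0.4924     0.87036902] 1.055951261295264 along -141.23765359339805 26.935032765963037
-130 -12.4 20.4
-120 -12.5 17.6
-110 -16.0 18.8
-100 -19.5 23.2
-90 -22.5 25.9
-80 -27.0 28.7
-70 -28.1 30.8
-60 -28.6 30.6
-50 -28.0 30.7
-40 -28.0 30.5
-30 -28.1 31.4
-20 -28.3 30.7
-10 -28.4 30.5
0 -27.8 29.0
10 -26.5 23.6
20 -18.3 15.2
```

```bash
python3 -c "
from h import *
plan([(633.7,-4.4,120,-.515,1),(633.7,-4.4,40,-.515,1),(633.7,-4.4,19,-.515,1,1)])"
```

```text
[ [[1, 0.014, 0.016, 0.045, 0.128], [1, 0.028, 0.031, 0.09, 0.256], [1, 0.041, 0.047, 0.135, 0.384], [1, 0.055, 0.063, 0.18, 0.512], [1, 0.055, 0.063, 0.22, 0.512]] ]
[ [[1, 0.0, -0.0, 0.04, 0.0], [1, 0.0, -0.0, 0.061, 0.0], [1, 0.0, -0.0, 0.061, 0.0]] ]
```

Call:
send_rows([
  [[1, 0.014, 0.016, 0.045, 0.128], [1, 0.028, 0.031, 0.09, 0.256], [1, 0.041, 0.047, 0.135, 0.384], [1, 0.055, 0.063, 0.18, 0.512], [1, 0.055, 0.063, 0.22, 0.512]],
])

```text
time_s: 9.32
position: [635.0, -1.9, 78.4]
ee_rot: [-0.0, 0.863, 0.505, 0.0]
contact_force: [0.5, 0.5, -0.4]
width: 85.5
finger_force: 0.0
```

Run:
```python
from h import *
s=status.state();print(s['time_s'],np.round(s['position'],1),yaw())
save('wrist','wrist3.png')
```

```text
9.325 [635.   -1.9  78.4] -0.5122042517597775
```

View pics/wrist3.png

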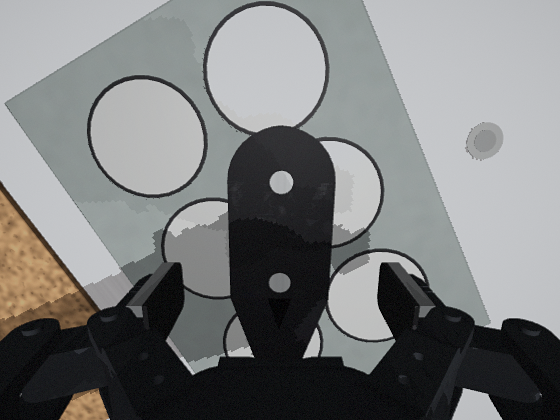

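The fairing is centred between the open fingers, with both holes on column 281 and its axis aligned with the image. I'll descend and grip.

Call:
send_rows([
  [[1, 0.002, 0, 0.04, 0], [1, 0.002, 0, 0.06, 0], [1, 0.002, 0, 0.06, 0]],
])

```text
time_s: 9.75
position: [634.0, -2.4, 19.6]
ee_rot: [-0.001, 0.864, 0.504, -0.001]
contact_force: [0.6, 0.2, 1.1]
width: 85.5
finger_force: 0.0
```

Call:
send_rows([
  [[0, 0, 0, 0, 0], [0, 0, 0, 0, 0], [0, 0, 0, 0, 0], [0, 0, 0, 0, 0]],
], squeeze=50)

```text
time_s: 10.25
position: [636.2, -2.2, 22.2]
ee_rot: [0.001, 0.864, 0.504, 0.001]
contact_force: [-0.8, -0.3, 7.1]
width: 55.5
finger_force: 54.6
```

Call:
send_rows([
  [[0, 0, 0, -0.02, 0], [0, 0, 0, -0.06, 0], [0, 0, 0, -0.1, 0]],
])

```text
time_s: 10.62
position: [634.7, -2.0, 122.2]
ee_rot: [-0.0, 0.864, 0.504, -0.0]
contact_force: [-0.2, 0.0, -2.1]
width: 55.3
finger_force: 53.6
```

```bash
python3 -c "
from h import *
s=status.state();print(s['position'],yaw())
plan([(436,36,100,0,0),(436,36,30,0,0),(436,36,15.5,0,0,1)])"
```

```text
[634.73234888  -1.97981745 122.23216175] -0.5139911321820081
[ [[0, -0.016, -0.048, 0.006, -0.128], [0, -0.032, -0.096, 0.011, -0.257], [0, -0.048, -0.144, 0.017, -0.385], [0, -0.065, -0.192, 0.022, -0.514], [0, -0.065, -0.192, 0.057, -0.514]] ]
[ [[0, 0.0, 0.0, 0.035, 0.0], [0, 0.0, 0.0, 0.05, 0.0], [0, 0.0, 0.0, 0.05, 0.0]] ]
```

Call:
send_rows([
  [[0, -0.016, -0.048, 0.006, -0.128], [0, -0.032, -0.096, 0.011, -0.257], [0, -0.048, -0.144, 0.017, -0.385], [0, -0.063, -0.192, 0.022, -0.514], [0, -0.063, -0.192, 0.057, -0.514]],
])

```text
time_s: 11.25
position: [433.7, 38.5, 65.4]
ee_rot: [-0.0, 0.706, 0.708, 0.0]
contact_force: [2.6, -0.5, -1.7]
width: 55.1
finger_force: 53.8
```

Call:
send_rows([
  [[0, 0, 0, 0.025, 0], [0, 0, 0, 0.04, 0], [0, 0, 0, 0.047, 0], [0, 0, 0, 0.047, 0]],
])

```text
time_s: 11.75
position: [437.3, 37.8, 16.8]
ee_rot: [0.0, 0.707, 0.707, 0.001]
contact_force: [0.8, 0.2, -2.1]
width: 55.3
finger_force: 57.3
```

Call:
send_rows([
  [[1, 0, 0, 0, 0], [1, 0, 0, 0, 0], [1, 0, 0, 0, 0], [1, 0, 0, 0, 0]],
])

```text
time_s: 12.25
position: [437.0, 37.5, 16.5]
ee_rot: [-0.0, 0.707, 0.707, 0.0]
contact_force: [0.5, 0.2, 0.3]
width: 85.3
finger_force: 0.0
```

Call:
send_rows([
  [[1, 0, 0, -0.03, 0], [1, 0, 0, -0.08, 0], [1, 0, 0, -0.13, 0], [1, 0, 0, -0.18, 0], [1, 0, 0, -0.23, 0]],
])

```text
time_s: 12.88
position: [436.3, 37.5, 247.8]
ee_rot: [-0.0, 0.707, 0.707, -0.0]
contact_force: [0.8, 1.1, 0.3]
width: 85.3
finger_force: 0.0
```

Run:
```python
from h import *
s=status.state();print(s['time_s'],np.round(s['position'],1),yaw())
save('top','top3.png');save('scene','scene3.png')
Kt,Tt=pose('top');Ks,Ts=pose('scene')
D={}
for n,k,t in(('top',Kt,Tt),('scene',Ks,Ts)):
    for m in('fairing','bushing1','boom_knob'):
        for d in vision.boxes_of(n,m)[:5]: print(n,m,round(d['score'],2),np.round(d['point'],1),atz(k,t,d['point'],30)[:2].round(0))
t=cv2.imread('pics/top3.png');hsv=cv2.cvtColor(t,cv2.COLOR_BGR2HSV)
m=cv2.inRange(hsv,(105,120,30),(130,255,255))
for c in cv2.findContours(m,cv2.RETR_EXTERNAL,2)[0]:
    if cv2.contourArea(c)>40:
        e,r=cv2.minEnclosingCircle(c);print('blue',np.round(e,1),round(r,1),atz(Kt,Tt,e,30).round(0))
plan([(375,340,250,np.pi/4,1)])
import cv2 as c; c.imwrite('pics/t3.png',c.resize(t[110:290,110:390],None,fx=2.8,fy=2.8))
```

```text
12.875 [436.3  37.5 247.8] -0.00019938326490926344
top fairing 0.85 [289.6 245.5] [429. -27.]
top fairing 0.58 [295.4 177.1] [612. -44.]
top bushing1 0.7 [133.2 288.3] [319. 389.]
top bushing1 0.58 [148.3 211.4] [523. 351.]
top bushing1 0.56 [179.  244.2] [435. 268.]
top bushing1 0.54 [178.  172.2] [628. 272.]
top boom_knob 0.56 [374.1 223.1] [ 487. -251.]
top boom_knob 0.36 [295.3 177.7] [610. -43.]
scene fairing 0.96 [293.2 217. ] [432.  29.]
scene bushing1 0.91 [368.8 265.7] [642. 277.]
scene bushing1 0.87 [396.  243.6] [527. 361.]
scene bushing1 0.76 [401.4 206.8] [322. 389.]
scene bushing1 0.71 [257.6 259.7] [661. -49.]
scene bushing1 0.58 [365.5 224.4] [440. 268.]
scene boom_knob 0.64 [214.2 194.9] [ 337. -268.]
scene boom_knob 0.43 [351.5 297.3] [777. 230.]
blue [181.1 243.5] 10.5 [436. 262.  30.]
blue [146.  211.5] 11.3 [523. 358.  30.]
blue [177.9 171.3] 10.8 [630. 273.  30.]
[ [[1, 0.05, -0.01, -0.001, -0.131], [1, 0.101, -0.02, -0.002, -0.262], [1, 0.151, -0.03, -0.002, -0.393], [1, 0.202, -0.041, -0.003, -0.524], [1, 0.252, -0.051, -0.004, -0.655]] ]
[ [[1, 0.046, 0.023, -0.001, -0.131]] ]
```

View pics/t3.png

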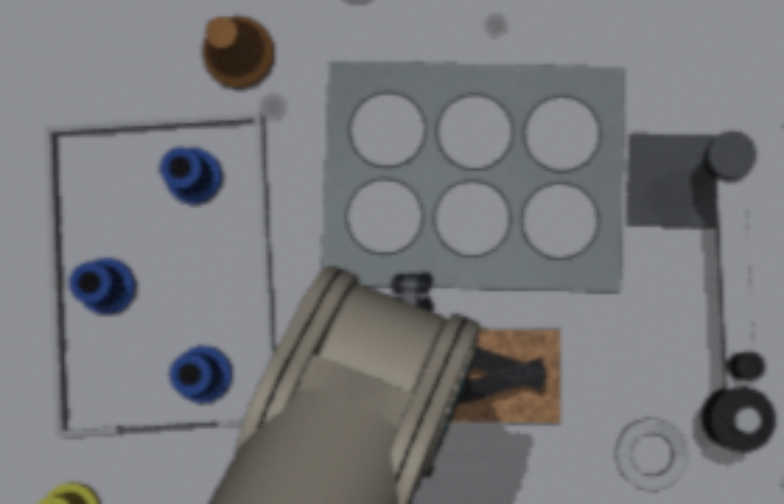

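The fairing lies lengthwise on the pad, the boom is clear at about a quarter turn, and all six circles are free. Three blue bushings stand in the corral and everything else is undisturbed.

Call:
send_rows([
  [[1, 0.043, 0.019, -0.01, 0], [1, 0.086, 0.038, -0.02, 0], [1, 0.129, 0.057, -0.03, 0], [1, 0.172, 0.076, -0.04, 0], [1, 0.213, 0.094, -0.05, 0]],
])

```text
time_s: 13.9
position: [530.9, 251.8, 295.1]
ee_rot: [-0.0, 0.707, 0.707, -0.001]
contact_force: [1.3, -0.4, -0.0]
width: 85.6
finger_force: 0.0
```

Call:
send_rows([
  [[1, 0, 0, 0, 0], [1, 0, 0, 0, 0], [1, 0, 0, 0, 0]],
])

```text
time_s: 14.28
position: [530.4, 248.9, 295.8]
ee_rot: [-0.0, 0.708, 0.706, -0.001]
contact_force: [-0.2, 0.5, -0.4]
width: 85.3
finger_force: 0.0
```

```bash
cat >> h.py <<'E'
def blue(im):
    m=cv2.inRange(cv2.cvtColor(im,cv2.COLOR_RGB2HSV),(105,110,25),(130,255,255)); return m
def circ_fit(n,im,p0,z=60,r=20):
    pass
E
python3 - <<'E'
from h import *
s=status.state();print(s['time_s'],np.round(s['position'],1),yaw(),np.abs(s['qvel']).max())
K,T=pose('wrist');im=save('wrist','wrist4.png')
Kt,Tt=pose('top');tp=save('top','top4.png')
ds={}
for n in('wrist','top'):
    k,t=pose(n);ds[n]=[d for d in vision.boxes_of(n,'bushing1') if d['score']>.3]
    for d in ds[n]: print(n,round(d['score'],2),np.round(d['point'],1),atz(k,t,d['point'],30)[:2].round(0))
for a in ds['wrist']:
    for b in ds['top']:
        x,e=tri([ray(K,T,a['point']),ray(Kt,Tt,b['point'])])
        if max(e)<12: print('tri',x.round(0),round(max(e),1))
print(ringfit(cv2.cvtColor(tp,cv2.COLOR_RGB2GRAY),Kt,Tt,(630,0)))
print(ringfit(cv2.cvtColor(im,cv2.COLOR_RGB2GRAY),K,T,(630,0)))
E
```

```text
14.275 [530.4 248.9 295.8] -0.002534466343091233 0.0066233235899703004
wrist 0.93 [210.6 162.4] [443. 267.]
wrist 0.58 [276.8  81.1] [526. 362.]
wrist 0.57 [361.7 148.9] [630. 284.]
wrist 0.57 [88.1 55.3] [309. 390.]
top 0.8 [181.6 245.6] [431. 261.]
top 0.72 [134.2 293. ] [307. 386.]
tri [434. 265.   3.] 3.5
tri [305. 390.  22.] 1.2
(array([ 6.29056519e+02,  1.74842814e+00, -3.32551230e-02,  3.84013792e+01]), np.float64(103.54767608642578))
(array([ 6.28746546e+02,  2.01671991e+00, -3.17867443e-02,  3.69848172e+01]), np.float64(45.10221862792969))
```

View pics/wrist4.png

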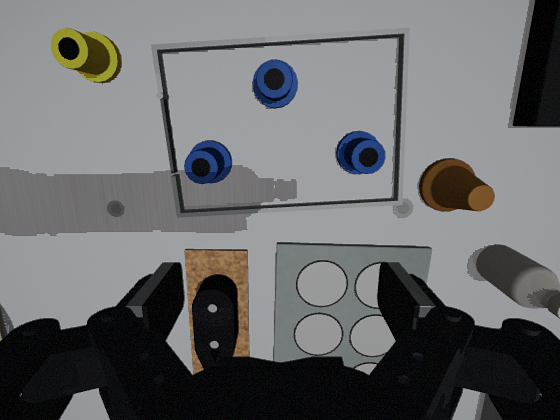

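The wrist view shows three blue bushings upright in the corral, with bores at about (201,167), (273,78) and (368,157). The yellow look-alike is outside at (68,48), and the nozzle is at the right. I'll fit the bushing silhouettes to get precise positions.

```bash
cat >> h.py <<'E'
def bmask(K,T,x,y,z,shape=(420,560)):
    m=np.zeros(shape,np.uint8);th=np.linspace(0,2*np.pi,40)
    for r,a,b in((28,0,12),(20,12,60)):
        P=np.vstack([np.c_[x+r*np.cos(th),y+r*np.sin(th),0*th+z+h,0*th+1] for h in(a,b)])
        q=K@(np.linalg.inv(T)@P.T)[:3];q=np.round(q[:2]/q[2]*16).T.astype(np.int32)
        cv2.fillConvexPoly(m,cv2.convexHull(q),255,cv2.LINE_8,4)
    return m
def bfit(views,p0,z=None):
    """views: list of (K,T,rgb)"""
    from scipy.optimize import minimize
    M=[]
    for K,T,im in views:
        w=cv2.dilate(bmask(K,T,*p0),np.ones((15,15)));b=blue(im)&w
        cs,_=cv2.findContours(b,cv2.RETR_EXTERNAL,2);b=np.zeros_like(b)
        if cs: cv2.drawContours(b,[max(cs,key=cv2.contourArea)],-1,255,-1)
        M.append((K,T,b))
    def cost(p):
        v=0
        for K,T,b in M:
            m=bmask(K,T,p[0],p[1],z if z is not None else p[2]);v+=1-(m&b>0).sum()/max(1,((m|b)>0).sum())
        return v/len(M)
    x0=np.array(p0 if z is None else p0[:2],float);n=len(x0)
    r=minimize(cost,x0,method='Nelder-Mead',options=dict(initial_simplex=x0+np.vstack([np.zeros(n),6*np.eye(n)]),xatol=.1,fatol=1e-4))
    return r.x.round(1),round(r.fun,3)
E
python3 - <<'E'
from h import *
w=(*pose('wrist'),cv2.imread('pics/wrist4.png')[:,:,::-1].copy());t=(*pose('top'),cv2.imread('pics/top4.png')[:,:,::-1].copy())
for p in((436,264,0),(524,360,0),(629,275,0)):
    print(bfit([w],p,0),bfit([t],p,0),bfit([w,t],p,0),'free z',bfit([w,t],p))
E
```

```text
(array([437.8, 265.5]), np.float64(0.098)) (array([437.8, 261.3]), np.float64(0.208)) (array([438.2, 266.7]), np.float64(0.155)) free z (array([435.5, 265.3, -11.1]), np.float64(0.128))
(array([522.9, 361. ]), np.float64(0.072)) (array([531.4, 324.6]), np.float64(0.918)) (array([524.2, 361. ]), np.float64(0.497)) free z (array([522.7, 363.6, -20.3]), np.float64(0.464))
(array([631.6, 277.6]), np.float64(0.089)) (array([629.2, 274.6]), np.float64(0.198)) (array([631.6, 276.6]), np.float64(0.149)) free z (array([634.4, 276.7, -14.5]), np.float64(0.107))
```

```bash
python3 -c "
from h import *
plan([(631.6,277.6,130,0,1,3)])"
```

```text
[ [[1, 0.007, 0.025, 0.042, -0.0], [1, 0.014, 0.05, 0.083, -0.001], [1, 0.021, 0.076, 0.125, -0.001], [1, 0.028, 0.101, 0.166, -0.001], [1, 0.028, 0.101, 0.166, -0.001]] ]
[ [[1, -0.0, -0.0, 0.0, -0.0], [1, -0.0, -0.0, 0.0, -0.0]] ]
```

Call:
send_rows([
  [[1, 0.007, 0.025, 0.042, 0], [1, 0.014, 0.05, 0.083, 0], [1, 0.021, 0.076, 0.125, 0], [1, 0.029, 0.101, 0.166, 0], [1, 0.029, 0.101, 0.166, 0]],
])

```text
time_s: 15.1
position: [630.5, 278.9, 126.3]
ee_rot: [-0.001, 0.707, 0.707, -0.003]
contact_force: [-0.3, 0.1, 0.1]
width: 85.2
finger_force: 0.0
```

Call:
send_rows([
  [[1, 0, 0, 0, 0], [1, 0, 0, 0, 0]],
])

```text
time_s: 15.35
position: [632.3, 279.6, 132.8]
ee_rot: [0.0, 0.707, 0.707, 0.001]
contact_force: [0.2, -0.1, -0.2]
width: 85.4
finger_force: 0.0
```

Run:
```python
from h import *
s=status.state();print(s['time_s'],np.round(s['position'],1),yaw())
w=(*pose('wrist'),save('wrist','wrist5.png'))
print(bfit([w],(631.6,277.6,0),0),bfit([w],(631.6,277.6,0)))
```

```text
15.35 [632.3 279.6 132.8] -0.0001760782262763846
(array([630.9, 277. ]), np.float64(0.077)) (array([630.7, 273.9,  -9.7]), np.float64(0.011))
```

View pics/wrist5.png

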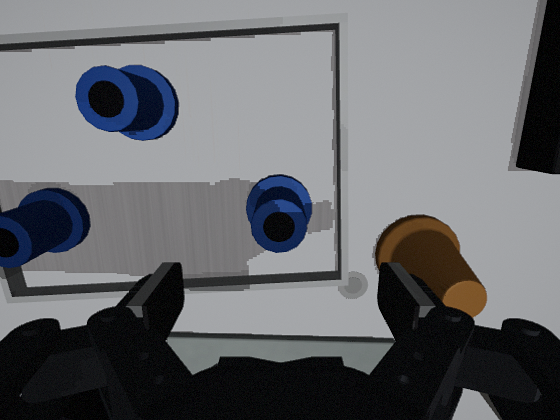

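The bushing sits at bore px (279,227), between the finger columns. The free-height fit is tight but comes out 10 mm low, so I'll check that height against the other wrist view before descending.

Run:
```python
from h import *
K,T5=pose('wrist');im5=vision.snapshot('wrist');s=status.state();print(np.round(s['position'],1))
im4=cv2.imread('pics/wrist4.png')[:,:,::-1].copy()
T4=T5.copy();T4[:3,3]+=np.array([530.4,248.9,295.8])-s['position']
B=[(437.8,265.5,0),(522.9,361,0),(631.6,277.6,0)]
for p in B: print('w4',bfit([(K,T4,im4)],p),'w5',bfit([(K,T5,im5)],p),'both',bfit([(K,T4,im4),(K,T5,im5)],p))
g=cv2.cvtColor(im4,cv2.COLOR_RGB2GRAY)
for z in(-5,0,5,10,15): print(z,ringfit(g,K,T4,(629,2),z))
```

```text
[632.1 279.9 132.4]
w4 (array([432.8, 262.5, -20.8]), np.float64(0.019)) w5 (array([429.1, 261.5, -10.1]), np.float64(0.092)) both (array([435.4, 264.4,  -3.6]), np.float64(0.11))
w4 (array([523.6, 362.4, -16. ]), np.float64(0.015)) w5 (array([518.6, 360.9, -10. ]), np.float64(0.01)) both (array([522.6, 360.8,  -3.6]), np.float64(0.06))
w4 (array([637.2, 275. , -21.9]), np.float64(0.01)) w5 (array([630.9, 273.4, -10.8]), np.float64(0.012)) both (array([631.3, 276.5,  -4. ]), np.float64(0.068))
-5 (array([ 6.33233666e+02, -7.05348781e+00, -3.38097408e-02,  3.81237233e+01]), np.float64(56.34758758544922))
0 (array([ 6.32391092e+02, -3.72189455e+00, -3.29163385e-02,  3.76144757e+01]), np.float64(51.26823043823242))
5 (array([ 6.31415591e+02, -4.86479807e-01, -3.23983294e-02,  3.72306455e+01]), np.float64(46.83292007446289))
10 (array([ 6.30487673e+02,  2.75805278e+00, -3.09583764e-02,  3.69793093e+01]), np.float64(45.19498062133789))
15 (array([ 6.29593354e+02,  5.94793934e+00, -3.04424637e-02,  3.67335776e+01]), np.float64(46.57355499267578))
```

Both views together put the bushing base at about z = -4. The offset scales with distance, so it comes from the mask edges rather than a real height error. I'll take the base as on the table, at (631, 277).

Call:
send_rows([
  [[1, -0.003, -0.001, 0.04, 0], [1, -0.003, -0.001, 0.08, 0], [1, -0.003, -0.001, 0.106, 0], [1, -0.003, -0.001, 0.106, 0]],
])

```text
time_s: 15.95
position: [629.3, 276.5, 23.2]
ee_rot: [-0.001, 0.707, 0.707, -0.001]
contact_force: [0.7, 1.1, -0.2]
width: 85.5
finger_force: 0.0
```

Call:
send_rows([
  [[0, 0, 0, 0, 0], [0, 0, 0, 0, 0], [0, 0, 0, 0, 0], [0, 0, 0, 0, 0], [0, 0, 0, 0, 0]],
], squeeze=40)

```text
time_s: 16.58
position: [631.7, 276.9, 26.0]
ee_rot: [0.0, 0.707, 0.707, 0.001]
contact_force: [-1.0, 1.2, 6.1]
width: 38.8
finger_force: 40.5
```

Call:
send_rows([
  [[0, 0, 0, -0.02, 0], [0, 0, 0, -0.06, 0], [0, 0, 0, -0.1, 0], [0, 0, 0, -0.12, 0], [0, 0, 0, -0.12, 0]],
])

```text
time_s: 17.2
position: [631.6, 276.8, 145.9]
ee_rot: [0.0, 0.707, 0.707, 0.001]
contact_force: [-0.1, 0.2, -2.8]
width: 39.0
finger_force: 40.7
```

```bash
python3 -c "
from h import *
s=status.state();print(s['position'],yaw())
plan([(583.5,-81.7,150,0,0),(583.5,-81.7,60,0,0)])"
```

```text
[631.56800054 276.75512646 145.92240437] 0.0001108333204295993
[ [[0, -0.051, -0.007, -0.001, 0.0], [0, -0.102, -0.014, -0.001, 0.0], [0, -0.154, -0.021, -0.002, 0.0], [0, -0.205, -0.027, -0.002, 0.0], [0, -0.256, -0.034, -0.003, 0.0]] ]
[ [[0, -0.051, -0.007, -0.0, 0.0], [0, -0.102, -0.014, -0.001, 0.0], [0, -0.102, -0.014, 0.044, 0.0], [0, -0.102, -0.014, 0.089, 0.0]] ]
```

Call:
send_rows([
  [[0, -0.051, -0.007, -0.001, 0], [0, -0.102, -0.014, -0.001, 0], [0, -0.154, -0.021, -0.002, 0], [0, -0.205, -0.027, -0.003, 0], [0, -0.256, -0.034, -0.004, 0]],
])

```text
time_s: 17.82
position: [595.3, 19.3, 146.5]
ee_rot: [-0.001, 0.707, 0.707, -0.001]
contact_force: [0.6, 0.1, -2.6]
width: 39.0
finger_force: 40.8
```

Call:
send_rows([
  [[0, -0.051, -0.007, 0, 0], [0, -0.102, -0.014, 0, 0], [0, -0.102, -0.014, 0.045, 0], [0, -0.102, -0.014, 0.09, 0], [0, -0.102, -0.014, 0.09, 0]],
])

```text
time_s: 18.45
position: [578.8, -80.3, 54.1]
ee_rot: [-0.004, 0.707, 0.707, -0.003]
contact_force: [-0.7, -0.3, -2.4]
width: 38.7
finger_force: 41.0
```

Call:
send_rows([
  [[0, 0, 0, 0, 0], [0, 0, 0, 0, 0]],
])

```text
time_s: 18.7
position: [584.0, -81.7, 59.9]
ee_rot: [0.001, 0.707, 0.707, 0.001]
contact_force: [0.6, -0.3, -2.1]
width: 38.9
finger_force: 41.0
```

Call:
send_rows([
  [[0, 0, 0, 0.015, 0], [0, 0, 0, 0.0235, 0], [0, 0, 0, 0.0235, 0], [0, 0, 0, 0.0235, 0]],
])

```text
time_s: 19.2
position: [582.7, -81.0, 35.0]
ee_rot: [-0.0, 0.707, 0.707, 0.0]
contact_force: [-1.1, 1.7, 4.9]
width: 38.8
finger_force: 42.9
```

Call:
send_rows([
  [[1, 0, 0, 0, 0], [1, 0, 0, 0, 0], [1, 0, 0, 0, 0], [1, 0, 0, 0, 0]],
])

```text
time_s: 19.7
position: [582.8, -81.6, 34.7]
ee_rot: [0.0, 0.707, 0.707, -0.0]
contact_force: [-0.1, -0.6, -0.4]
width: 85.5
finger_force: 0.0
```

Call:
send_rows([
  [[1, 0, 0, -0.03, 0], [1, 0, 0, -0.08, 0], [1, 0, 0, -0.13, 0], [1, 0, 0, -0.18, 0]],
])

```text
time_s: 20.2
position: [582.6, -81.5, 216.4]
ee_rot: [-0.0, 0.707, 0.707, -0.0]
contact_force: [-0.5, -0.0, 0.4]
width: 85.4
finger_force: 0.0
```

```bash
python3 -c "
from h import *
s=status.state();print(s['position'],yaw(),s['contact_force'])
plan([(522.9,361,180,0,1,1),(522.9,361,130,0,1,2)])"
```

```text
[582.62316748 -81.45741423 216.3549766 ] -0.00024965884703758063 [-0.54324421 -0.04029293  0.38498087]
[ [[1, 0.049, -0.007, 0.004, -0.0], [1, 0.098, -0.013, 0.008, -0.0], [1, 0.147, -0.02, 0.012, -0.0], [1, 0.197, -0.027, 0.016, -0.0], [1, 0.246, -0.033, 0.02, -0.0]] ]
[ [[1, 0.049, -0.007, 0.004, -0.0], [1, 0.098, -0.014, 0.008, -0.0], [1, 0.147, -0.02, 0.012, -0.0], [1, 0.196, -0.027, 0.016, -0.0], [1, 0.196, -0.027, 0.016, -0.0]] ]
[ [[1, 0.0, 0.0, 0.05, -0.0], [1, 0.0, 0.0, 0.05, -0.0], [1, 0.0, 0.0, 0.05, -0.0]] ]
```

Call:
send_rows([
  [[1, 0.049, -0.007, 0.004, 0], [1, 0.098, -0.013, 0.008, 0], [1, 0.147, -0.02, 0.012, 0], [1, 0.197, -0.027, 0.016, 0], [1, 0.246, -0.033, 0.02, 0]],
])

```text
time_s: 20.82
position: [549.4, 166.2, 194.7]
ee_rot: [-0.0, 0.707, 0.707, 0.0]
contact_force: [0.5, 0.7, 0.5]
width: 85.5
finger_force: 0.0
```

Call:
send_rows([
  [[1, 0.049, -0.007, 0.004, 0], [1, 0.098, -0.014, 0.008, 0], [1, 0.147, -0.02, 0.03, 0], [1, 0.196, -0.027, 0.066, 0], [1, 0.196, -0.027, 0.066, 0]],
])

```text
time_s: 21.45
position: [518.3, 365.7, 124.8]
ee_rot: [-0.002, 0.704, 0.71, -0.002]
contact_force: [-0.4, 0.1, -0.0]
width: 85.7
finger_force: 0.0
```

Call:
send_rows([
  [[1, 0, 0, 0, 0], [1, 0, 0, 0, 0]],
])

```text
time_s: 21.7
position: [524.1, 358.8, 129.9]
ee_rot: [0.001, 0.708, 0.706, 0.001]
contact_force: [-0.1, -0.6, 0.0]
width: 85.2
finger_force: 0.0
```

Run:
```python
from h import *
s=status.state();print(s['time_s'],np.round(s['position'],1),yaw())
w=(*pose('wrist'),save('wrist','wrist6.png'));t=(*pose('top'),save('top','top6.png'))
print('here',bfit([w],(522.9,361,0),0),'third w/t',bfit([w],(437.8,265.5,0),0),bfit([t],(437.8,264,0),0))
print('spot3',bfit([t],(583.5,-81.7,10),10))
```

```text
21.7 [524.1 358.8 129.9] -0.0027619065157887877
here (array([522.5, 360. ]), np.float64(0.08)) third w/t (array([451., 268.]), np.float64(0.562)) (array([437.8, 264. ]), np.float64(0.19))
spot3 (array([580.5, -80.2]), np.float64(0.201))
```

Call:
send_rows([
  [[1, 0.001, -0.001, 0.04, 0], [1, 0.001, -0.001, 0.08, 0], [1, 0.001, -0.001, 0.105, 0], [1, 0.001, -0.001, 0.105, 0]],
])

```text
time_s: 22.3
position: [521.0, 360.3, 22.6]
ee_rot: [-0.0, 0.708, 0.707, -0.002]
contact_force: [0.1, 0.8, 0.5]
width: 85.8
finger_force: 0.0
```

Call:
send_rows([
  [[0, 0, 0, 0, 0], [0, 0, 0, 0, 0], [0, 0, 0, 0, 0], [0, 0, 0, 0, 0], [0, 0, 0, 0, 0]],
])

```text
time_s: 22.92
position: [522.7, 362.0, 25.3]
ee_rot: [0.0, 0.707, 0.707, 0.001]
contact_force: [-0.3, -0.1, 6.2]
width: 38.8
finger_force: 40.2
```

Call:
send_rows([
  [[0, 0, 0, -0.02, 0], [0, 0, 0, -0.06, 0], [0, 0, 0, -0.1, 0], [0, 0, 0, -0.12, 0], [0, 0, 0, -0.12, 0]],
])

```text
time_s: 23.55
position: [522.5, 362.0, 145.3]
ee_rot: [0.0, 0.707, 0.707, 0.001]
contact_force: [-0.2, 0.4, -2.0]
width: 39.3
finger_force: 40.5
```

```bash
python3 -c "
from h import *
s=status.state();print(s['position'],yaw())
plan([(586.3,3.3,150,0,0),(586.3,3.3,60,0,0,1)])"
```

```text
[522.47456849 361.980316   145.33145748] 0.0001862602587665312
[ [[0, -0.051, 0.009, -0.001, 0.0], [0, -0.102, 0.018, -0.001, 0.0], [0, -0.154, 0.027, -0.002, 0.0], [0, -0.205, 0.036, -0.003, 0.0], [0, -0.256, 0.046, -0.003, 0.0]] ]
[ [[0, -0.051, 0.009, -0.001, 0.0], [0, -0.103, 0.018, -0.002, 0.0], [0, -0.103, 0.018, 0.043, 0.0], [0, -0.103, 0.018, 0.088, 0.0], [0, -0.103, 0.018, 0.088, 0.0]] ]
```

Call:
send_rows([
  [[0, -0.051, 0.009, -0.001, 0], [0, -0.102, 0.018, -0.001, 0], [0, -0.154, 0.027, -0.002, 0], [0, -0.205, 0.036, -0.003, 0], [0, -0.256, 0.046, -0.003, 0]],
])

```text
time_s: 24.18
position: [566.7, 104.1, 145.2]
ee_rot: [-0.001, 0.707, 0.707, -0.001]
contact_force: [1.0, 0.5, -1.9]
width: 38.8
finger_force: 40.5
```

Call:
send_rows([
  [[0, -0.051, 0.009, -0.001, 0], [0, -0.102, 0.018, -0.002, 0], [0, -0.102, 0.018, 0.043, 0], [0, -0.102, 0.018, 0.088, 0], [0, -0.102, 0.018, 0.088, 0]],
])

```text
time_s: 24.8
position: [581.9, 4.1, 54.7]
ee_rot: [-0.004, 0.707, 0.707, -0.003]
contact_force: [0.3, 0.7, -2.0]
width: 39.0
finger_force: 40.8
```

Call:
send_rows([
  [[0, 0, 0, 0, 0], [0, 0, 0, 0, 0]],
])

```text
time_s: 25.05
position: [587.0, 3.4, 60.4]
ee_rot: [0.001, 0.707, 0.707, 0.001]
contact_force: [0.8, -0.9, 0.1]
width: 38.8
finger_force: 40.8
```

Target TCP height is 35.5, so I'll go down 24.5 mm.

Call:
send_rows([
  [[0, 0.001, 0, 0.015, 0], [0, 0.001, 0, 0.0245, 0], [0, 0.001, 0, 0.0245, 0], [0, 0.001, 0, 0.0245, 0]],
])

```text
time_s: 25.55
position: [586.0, 5.0, 34.2]
ee_rot: [-0.0, 0.707, 0.707, 0.0]
contact_force: [-0.6, 1.0, 1.2]
width: 39.1
finger_force: 42.6
```

Call:
send_rows([
  [[1, 0, 0, 0, 0], [1, 0, 0, 0, 0], [1, 0, 0, 0, 0], [1, 0, 0, 0, 0]],
])

```text
time_s: 26.05
position: [585.8, 4.4, 34.3]
ee_rot: [0.0, 0.707, 0.707, -0.0]
contact_force: [-0.1, -0.5, -0.0]
width: 85.8
finger_force: 0.0
```

Call:
send_rows([
  [[1, 0, 0, -0.03, 0], [1, 0, 0, -0.08, 0], [1, 0, 0, -0.13, 0], [1, 0, 0, -0.18, 0]],
])

```text
time_s: 26.55
position: [585.6, 4.5, 215.9]
ee_rot: [-0.0, 0.707, 0.707, -0.0]
contact_force: [1.1, 0.8, -0.3]
width: 85.6
finger_force: 0.0
```

```bash
python3 -c "
from h import *
s=status.state();print(s['position'],yaw(),s['contact_force'])
plan([(438,265.5,180,0,1),(438,265.5,130,0,1,2)])"
```

```text
[585.57054563   4.50183759 215.86120724] -0.00023678067882496913 [ 1.09415124  0.82743874 -0.25010327]
[ [[1, 0.043, -0.025, 0.006, -0.0], [1, 0.087, -0.049, 0.012, -0.0], [1, 0.13, -0.074, 0.018, -0.0], [1, 0.174, -0.098, 0.024, -0.0], [1, 0.217, -0.123, 0.03, -0.0]] ]
[ [[1, 0.044, -0.025, 0.006, -0.0], [1, 0.044, -0.025, 0.056, -0.0], [1, 0.044, -0.025, 0.056, -0.0], [1, 0.044, -0.025, 0.056, -0.0]] ]
```

Call:
send_rows([
  [[1, 0.043, -0.025, 0.006, 0], [1, 0.087, -0.049, 0.012, 0], [1, 0.13, -0.074, 0.018, 0], [1, 0.174, -0.098, 0.024, 0], [1, 0.217, -0.123, 0.03, 0]],
])

```text
time_s: 27.18
position: [462.0, 222.9, 184.2]
ee_rot: [-0.0, 0.707, 0.707, 0.0]
contact_force: [0.6, 0.7, 0.1]
width: 85.1
finger_force: 0.0
```

Call:
send_rows([
  [[1, 0.044, -0.025, 0.006, 0], [1, 0.044, -0.025, 0.056, 0], [1, 0.044, -0.025, 0.056, 0], [1, 0.044, -0.025, 0.056, 0], [1, 0.044, -0.025, 0.056, 0]],
])

```text
time_s: 27.8
position: [439.4, 264.9, 129.9]
ee_rot: [0.0, 0.708, 0.706, 0.001]
contact_force: [-0.2, 0.4, 0.2]
width: 85.7
finger_force: 0.0
```

Run:
```python
from h import *
s=status.state();print(s['time_s'],np.round(s['position'],1),yaw())
w=(*pose('wrist'),save('wrist','wrist7.png'));t=(*pose('top'),save('top','top7.png'))
print('here',bfit([w],(437.8,265.5,0),0))
print('spot3',bfit([t],(583.5,-81.7,10),10),'spot2',bfit([t],(586.3,3.3,10),10))
```

```text
27.8 [439.4 264.9 129.9] -0.0022310906815275265
here (array([437. , 266.3]), np.float64(0.081))
spot3 (array([580.5, -80.2]), np.float64(0.201)) spot2 (array([586.6,   3.5]), np.float64(0.191))
```

Call:
send_rows([
  [[1, 0.001, -0.002, 0.04, 0], [1, 0.001, -0.002, 0.08, 0], [1, 0.001, -0.002, 0.105, 0], [1, 0.001, -0.002, 0.105, 0]],
])

```text
time_s: 28.4
position: [435.4, 265.8, 22.6]
ee_rot: [-0.0, 0.708, 0.707, -0.001]
contact_force: [0.1, 0.6, 0.4]
width: 85.6
finger_force: 0.0
```

Call:
send_rows([
  [[0, 0, 0, 0, 0], [0, 0, 0, 0, 0], [0, 0, 0, 0, 0], [0, 0, 0, 0, 0], [0, 0, 0, 0, 0]],
])

```text
time_s: 29.02
position: [436.5, 267.0, 24.5]
ee_rot: [0.0, 0.707, 0.707, 0.001]
contact_force: [-0.4, 0.1, 5.7]
width: 39.1
finger_force: 39.7
```

Call:
send_rows([
  [[0, 0, 0, -0.02, 0], [0, 0, 0, -0.06, 0], [0, 0, 0, -0.1, 0], [0, 0, 0, -0.12, 0], [0, 0, 0, -0.12, 0]],
])

```text
time_s: 29.65
position: [436.5, 267.2, 144.8]
ee_rot: [0.0, 0.707, 0.707, 0.002]
contact_force: [0.1, 0.2, -1.1]
width: 39.1
finger_force: 40.5
```

```bash
python3 -c "
from h import *
s=status.state();print(s['position'],yaw())
plan([(589.1,88.8,150,0,0),(589.1,88.8,60,0,0,3)])"
```

```text
[436.54369991 267.21543194 144.80804639] 0.0005841501778193147
[ [[0, -0.036, 0.03, -0.001, 0.0], [0, -0.071, 0.061, -0.002, 0.0], [0, -0.107, 0.091, -0.003, 0.0], [0, -0.143, 0.122, -0.004, 0.0], [0, -0.179, 0.152, -0.005, 0.001]] ]
[ [[0, 0.0, 0.0, 0.045, -0.0], [0, 0.0, 0.0, 0.09, -0.0], [0, 0.0, 0.0, 0.09, -0.0], [0, 0.0, 0.0, 0.09, -0.0], [0, 0.0, 0.0, 0.09, -0.0]] ]
```

Call:
send_rows([
  [[0, -0.036, 0.03, -0.001, 0], [0, -0.071, 0.061, -0.002, 0], [0, -0.107, 0.091, -0.003, 0], [0, -0.143, 0.122, -0.004, 0], [0, -0.179, 0.152, -0.005, 0]],
])

```text
time_s: 30.28
position: [587.9, 86.6, 146.9]
ee_rot: [-0.001, 0.707, 0.707, -0.001]
contact_force: [0.2, -0.5, -0.6]
width: 39.3
finger_force: 40.6
```

Call:
send_rows([
  [[0, 0, 0, 0.045, 0], [0, 0, 0, 0.09, 0], [0, 0, 0, 0.09, 0], [0, 0, 0, 0.09, 0], [0, 0, 0, 0.09, 0]],
])

```text
time_s: 30.9
position: [589.1, 87.6, 60.0]
ee_rot: [0.001, 0.707, 0.707, 0.001]
contact_force: [0.2, -0.2, -1.3]
width: 39.0
finger_force: 40.8
```

Call:
send_rows([
  [[0, 0.001, 0, 0.015, 0], [0, 0.001, 0, 0.025, 0], [0, 0.001, 0, 0.025, 0], [0, 0.001, 0, 0.025, 0]],
])

```text
time_s: 31.4
position: [587.7, 89.1, 33.2]
ee_rot: [-0.0, 0.707, 0.707, 0.0]
contact_force: [-0.9, 1.4, 2.9]
width: 39.0
finger_force: 42.8
```

Call:
send_rows([
  [[1, 0, 0, 0, 0], [1, 0, 0, 0, 0], [1, 0, 0, 0, 0], [1, 0, 0, 0, 0]],
])

```text
time_s: 31.9
position: [587.8, 88.4, 33.2]
ee_rot: [0.0, 0.707, 0.707, -0.0]
contact_force: [-0.2, -0.2, -0.9]
width: 85.7
finger_force: 0.0
```

Call:
send_rows([
  [[1, 0, 0, -0.03, 0], [1, 0, 0, -0.08, 0], [1, 0, 0, -0.13, 0], [1, -0.04, 0, -0.17, 0], [1, -0.08, -0.02, -0.2, 0]],
])

```text
time_s: 32.52
position: [569.1, 7.5, 235.3]
ee_rot: [0.002, 0.706, 0.708, 0.001]
contact_force: [-0.8, -0.4, 0.8]
width: 85.2
finger_force: 0.0
```

Call:
send_rows([
  [[1, -0.045, -0.01, -0.02, 0], [1, -0.08, -0.02, -0.05, 0], [1, -0.08, -0.02, -0.05, 0], [1, -0.08, -0.02, -0.05, 0], [1, -0.08, -0.02, -0.05, 0]],
])

```text
time_s: 33.15
position: [547.7, -69.8, 282.2]
ee_rot: [-0.001, 0.706, 0.708, -0.0]
contact_force: [0.2, 0.3, -0.6]
width: 85.4
finger_force: 0.0
```

Run:
```python
from h import *
s=status.state();print(s['time_s'],np.round(s['position'],1),yaw())
w=(*pose('wrist'),save('wrist','wrist8.png'));t=(*pose('top'),save('top','top8.png'));np.save('T8.npy',w[1])
S={1:(589.1,88.3,10),2:(586.3,3.3,10),3:(583.5,-81.7,10)}
for k,p in S.items(): print(k,p,bfit([w],p,10),bfit([t],p,10))
print(ringfit(cv2.cvtColor(w[2],cv2.COLOR_RGB2GRAY),w[0],w[1],(629,2)))
for n in('wrist','top'):
    K,T=pose(n)
    for m in('boom_knob','fairing'):
        for d in vision.boxes_of(n,m)[:2]: print(n,m,round(d['score'],2),np.round(d['point'],1),atz(K,T,d['point'],30)[:2].round(0))
```

```text
33.15 [547.7 -69.8 282.2] 0.0022905764212445066
1 (589.1, 88.3, 10) (array([586.7,  86.7]), np.float64(0.076)) (array([587. ,  89.7]), np.float64(0.205))
2 (586.3, 3.3, 10) (array([584.7,   3.2]), np.float64(0.072)) (array([586.3,   3.3]), np.float64(1.0))
3 (583.5, -81.7, 10) (array([582.6, -81.6]), np.float64(0.087)) (array([583.5, -81.7]), np.float64(1.0))
(array([ 6.28545795e+02,  2.07448021e+00, -3.33945670e-02,  3.68378279e+01]), np.float64(72.70369720458984))
wrist boom_knob 0.58 [282.4 345.7] [ 550. -309.]
wrist fairing 0.67 [183.7  88.6] [437.  33.]
top boom_knob 0.8 [374.5 221.3] [ 492. -252.]
top boom_knob 0.27 [268.2 172.6] [624.  29.]
```

View pics/wrist8.png

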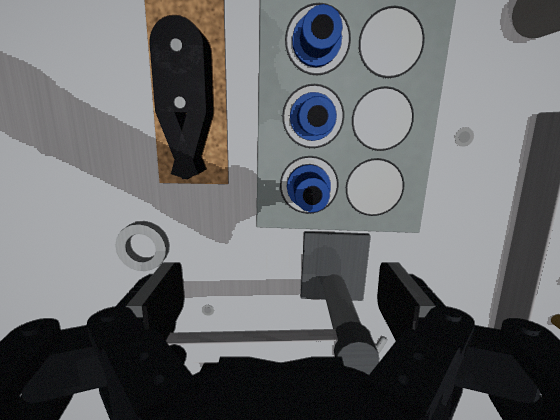

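All three bushings stand within about 3 mm of their circle centres: bores at (322,27), (317,117) and (312,195). The fairing is flat and lengthwise on the pad, and the boom is out of the way below the frame. Next I'll locate the knob.

Run:
```python
from h import *
K,T=pose('top')
t=cv2.imread('pics/top3.png');print('knob top',atz(K,T,(376.4,240.4),196).round(1),'head',atz(K,T,(110+747/2.8,110+418/2.8),150).round(1),'col',atz(K,T,(110+731/2.8,110+156/2.8),150).round(1))
H=np.array([621.2,-222.9])
for f in(1.5,1.55,1.6,1.65):
    print(f,[proj(K,T,[*(H+r*np.array([-np.sin(f),np.cos(f)])),z]).round(1).tolist() for r,z in((180,196),(225,150))])
plan([(450,-130,300,1.55,1,3)])
c=t[190:290,330:430];cv2.imwrite('pics/k.png',cv2.resize(np.hstack([c,cv2.imread('pics/top8.png')[190:290,330:430]]),None,fx=4,fy=4))
```

```text
knob top [ 440.8 -225.3  196. ] head [ 396.2 -233.6  150. ] col [ 620.5 -224.8  150. ]
1.5 [[369.8, 240.0], [365.5, 259.1]]
1.55 [[373.7, 240.2], [370.3, 259.3]]
1.6 [[377.7, 240.2], [375.0, 259.3]]
1.65 [[381.6, 239.9], [379.8, 259.0]]
[ [[1, -0.006, -0.01, -0.002, -0.155], [1, -0.012, -0.02, -0.003, -0.31], [1, -0.018, -0.029, -0.005, -0.465], [1, -0.024, -0.039, -0.007, -0.62], [1, -0.029, -0.049, -0.009, -0.775]] ]
[ [[1, 0.002, -0.011, -0.001, -0.155], [1, 0.005, -0.022, -0.003, -0.31], [1, 0.008, -0.034, -0.005, -0.465], [1, 0.01, -0.045, -0.006, -0.619], [1, 0.013, -0.056, -0.008, -0.774]] ]
[ [[1, -0.0, 0.0, -0.0, -0.0], [1, -0.0, 0.0, -0.0, -0.0], [1, -0.0, 0.0, -0.0, -0.0]] ]
```

View pics/k.png

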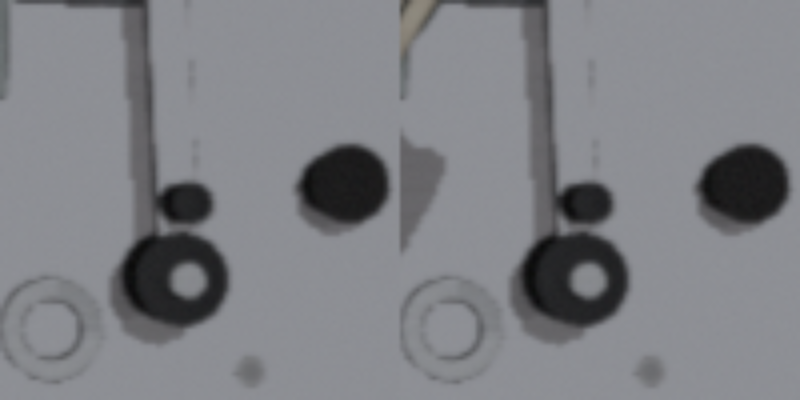

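```bash
python3 -c "
from h import *
H=np.array([621.2,-222.9]);R=180
k=lambda f:(H+R*np.array([-np.sin(f),np.cos(f)])).tolist()
plan([k(1.6)+[270,1.6,1],k(1.6)+[161,1.6,1,2]])"
```

```text
[ [[1, -0.016, -0.011, 0.001, -0.16], [1, -0.031, -0.021, 0.003, -0.32], [1, -0.047, -0.032, 0.004, -0.48], [1, -0.063, -0.043, 0.005, -0.64], [1, -0.079, -0.053, 0.006, -0.8]] ]
[ [[1, -0.003, -0.019, 0.002, -0.16], [1, -0.006, -0.037, 0.003, -0.32], [1, -0.009, -0.056, 0.004, -0.48], [1, -0.013, -0.075, 0.006, -0.639], [1, -0.016, -0.093, 0.007, -0.799]] ]
[ [[1, 0.0, -0.0, 0.054, -0.0], [1, 0.0, -0.0, 0.109, -0.0], [1, 0.0, -0.0, 0.109, -0.0], [1, 0.0, -0.0, 0.109, -0.0]] ]
```

Call:
send_rows([
  [[1, -0.016, -0.011, 0.001, -0.16], [1, -0.031, -0.021, 0.003, -0.32], [1, -0.047, -0.032, 0.004, -0.48], [1, -0.063, -0.043, 0.005, -0.64], [1, -0.079, -0.053, 0.006, -0.8]],
])

```text
time_s: 34.08
position: [494.4, -150.9, 277.2]
ee_rot: [-0.0, 0.373, 0.928, -0.0]
contact_force: [0.0, 0.7, -0.2]
width: 85.7
finger_force: 0.0
```

Call:
send_rows([
  [[1, -0.003, -0.019, 0.002, -0.16], [1, -0.006, -0.037, 0.003, -0.32], [1, -0.009, -0.056, 0.004, -0.48], [1, -0.013, -0.075, 0.006, -0.64], [1, -0.016, -0.093, 0.007, -0.8]],
])

```text
time_s: 34.7
position: [441.1, -229.0, 270.2]
ee_rot: [-0.0, -0.017, 1.0, -0.0]
contact_force: [0.1, -0.3, -1.0]
width: 85.6
finger_force: 0.0
```

Call:
send_rows([
  [[1, 0, 0, 0, 0], [1, 0, 0, 0.035, 0], [1, 0, 0, 0.035, 0], [1, 0, 0, 0.035, 0]],
])

```text
time_s: 35.2
position: [442.3, -228.1, 235.9]
ee_rot: [0.0, -0.014, 1.0, -0.0]
contact_force: [-0.0, 0.1, 0.8]
width: 85.4
finger_force: 0.0
```

Run:
```python
from h import *
s=status.state();print(s['time_s'],np.round(s['position'],1),yaw())
save('wrist','wrist9.png');K,T=pose('wrist')
print('expected knob top px',proj(K,T,[441.3,-228.2,196]),'head',proj(K,T,[396.3,-229.5,150]))
```

```text
35.2 [ 442.3 -228.1  235.9] 1.5994539998042574
expected knob top px [281.29720028 237.7456711 ] head [281.219843   153.71336014]
```

View pics/wrist9.png

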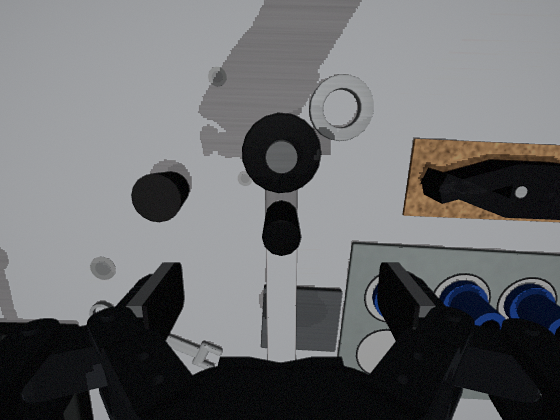

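The knob (281,238) and head (281,153) appear exactly where predicted, centred between the fingers. I'll grip it and work out the homing arc.

Call:
send_rows([
  [[1, 0, 0, 0.04, 0], [1, 0, 0, 0.073, 0], [1, 0, 0, 0.073, 0]],
])

```text
time_s: 35.62
position: [440.8, -227.7, 161.5]
ee_rot: [-0.001, -0.014, 1.0, 0.001]
contact_force: [0.1, 0.7, 0.4]
width: 85.3
finger_force: 0.0
```

Call:
send_rows([
  [[0, 0, 0, 0, 0], [0, 0, 0, 0, 0], [0, 0, 0, 0, 0], [0, 0, 0, 0, 0], [0, 0, 0, 0, 0]],
], squeeze=40)

```text
time_s: 36.25
position: [442.0, -228.5, 163.2]
ee_rot: [0.001, -0.015, 1.0, -0.0]
contact_force: [-0.6, 0.7, 5.2]
width: 23.0
finger_force: 38.9
```

```bash
python3 -c "
from h import *
s=status.state();print(s['position'],yaw(),s['contact_force'],s['width'])
H=np.array([621.2,-222.9]);R=180
k=lambda f:(H+R*np.array([-np.sin(f),np.cos(f)])).tolist()
plan([k(f)+[163,f,0] for f in np.linspace(1.6,-.045,16)[1:]],start=k(1.6)+[163,1.6])"
```

```text
[ 441.9542014  -228.4674702   163.19711318] 1.600165899715751 [-0.56374053  0.72544349  5.16764326] 23.033409429305667
[ [[0, -0.001, 0.02, -0.0, 0.11], [0, -0.004, 0.039, -0.0, 0.219], [0, -0.01, 0.058, -0.0, 0.329], [0, -0.017, 0.076, -0.0, 0.439], [0, -0.026, 0.094, -0.0, 0.548]] ]
[ [[0, -0.002, 0.02, -0.0, 0.11], [0, -0.005, 0.039, -0.0, 0.22], [0, -0.01, 0.058, -0.0, 0.329], [0, -0.017, 0.077, -0.0, 0.439], [0, -0.027, 0.094, -0.0, 0.549]] ]
[ [[0, -0.001, 0.02, -0.0, 0.109], [0, -0.004, 0.039, -0.0, 0.219], [0, -0.01, 0.058, -0.0, 0.329], [0, -0.017, 0.076, -0.0, 0.438], [0, -0.026, 0.094, -0.0, 0.548]] ]
```

Call:
send_rows([
  [[0, -0.001, 0.02, 0, 0.11], [0, -0.004, 0.039, 0, 0.219], [0, -0.01, 0.058, 0, 0.329], [0, -0.017, 0.076, 0, 0.439], [0, -0.026, 0.094, 0, 0.548]],
])

```text
time_s: 36.88
position: [465.2, -133.7, 163.2]
ee_rot: [0.001, 0.258, 0.966, -0.0]
contact_force: [1.5, -2.4, 2.0]
width: 22.9
finger_force: 41.3
```

Call:
send_rows([
  [[0, -0.002, 0.02, 0, 0.11], [0, -0.005, 0.039, 0, 0.22], [0, -0.01, 0.058, 0, 0.329], [0, -0.017, 0.077, 0, 0.439], [0, -0.027, 0.094, 0, 0.549]],
])

```text
time_s: 37.5
position: [535.0, -64.8, 163.2]
ee_rot: [-0.0, 0.51, 0.86, 0.0]
contact_force: [-2.7, -0.2, 5.4]
width: 23.0
finger_force: 41.6
```

Call:
send_rows([
  [[0, -0.001, 0.02, 0, 0.109], [0, -0.004, 0.039, 0, 0.219], [0, -0.01, 0.058, 0, 0.329], [0, -0.017, 0.076, 0, 0.438], [0, -0.026, 0.094, 0, 0.548]],
])

```text
time_s: 38.12
position: [627.9, -42.7, 163.1]
ee_rot: [-0.002, 0.724, 0.69, -0.002]
contact_force: [-48.2, -2.0, 39.0]
width: 23.1
finger_force: 48.1
```

Call:
send_rows([
  [[0, 0, 0.002, 0, 0], [0, 0, 0.002, 0, 0], [0, 0, 0.002, 0, 0]],
])

```text
time_s: 38.5
position: [627.5, -42.8, 163.1]
ee_rot: [-0.004, 0.723, 0.691, -0.002]
contact_force: [-12.5, 1.7, 12.2]
width: 23.0
finger_force: 43.6
```

Call:
send_rows([
  [[1, 0, 0, 0, 0], [1, 0, 0, 0, 0], [1, 0, 0, 0, 0], [1, 0, 0, 0, 0]],
])

```text
time_s: 39.0
position: [631.9, -42.9, 162.2]
ee_rot: [0.0, 0.723, 0.691, -0.0]
contact_force: [-0.8, -0.3, 0.6]
width: 85.2
finger_force: 0.0
```

Call:
send_rows([
  [[1, 0, 0, -0.04, 0], [1, 0, 0, -0.09, 0], [1, 0, 0, -0.13, 0], [1, -0.02, -0.04, -0.14, 0], [1, -0.04, -0.08, -0.14, 0]],
])

```text
time_s: 39.62
position: [549.6, -80.3, 303.3]
ee_rot: [0.001, 0.723, 0.691, 0.0]
contact_force: [0.1, -0.9, 0.6]
width: 85.5
finger_force: 0.0
```

Call:
send_rows([
  [[1, 0, 0, 0, 0], [1, 0, 0, 0, 0], [1, 0, 0, 0, 0]],
])

```text
time_s: 40.0
position: [551.0, -78.6, 302.0]
ee_rot: [0.0, 0.722, 0.692, -0.0]
contact_force: [0.6, -0.3, -0.1]
width: 85.6
finger_force: 0.0
```

Run:
```python
from h import *
s=status.state();print(s['time_s'],np.round(s['position'],1),yaw(),s['width'])
w=(*pose('wrist'),save('wrist','wrist10.png'));save('scene','scene10.png')
S={1:(589.1,88.3,10),2:(586.3,3.3,10),3:(583.5,-81.7,10)}
for k,p in S.items(): print(k,p,bfit([w],p,10))
for j in(0,.05,.1):
    f=-.033+j;u=np.array([-np.sin(f),np.cos(f)]);print(j,[proj(w[0],w[1],[*(np.array([621.2,-222.9])+r*u),z]).round(1).tolist() for r,z in((180,196),(225,150))])
c=[cv2.imread('pics/wrist10.png')[0:300,60:460],cv2.imread('pics/scene10.png')[150:350,130:430]]
cv2.imwrite('pics/f.png',np.hstack([c[0],cv2.resize(c[1],(400,300))]))
```

```text
40.0 [551.  -78.6 302. ] -0.04330549065330177 85.57488657638082
1 (589.1, 88.3, 10) (array([587.1,  88.4]), np.float64(0.068))
2 (586.3, 3.3, 10) (array([584.2,   3. ]), np.float64(0.089))
3 (583.5, -81.7, 10) (array([581.8, -81.6]), np.float64(0.088))
0 [[379.2, 160.0], [367.3, 101.0]]
0.05 [[367.3, 160.4], [354.1, 101.5]]
0.1 [[355.4, 161.4], [341.0, 102.7]]
```

View pics/f.png

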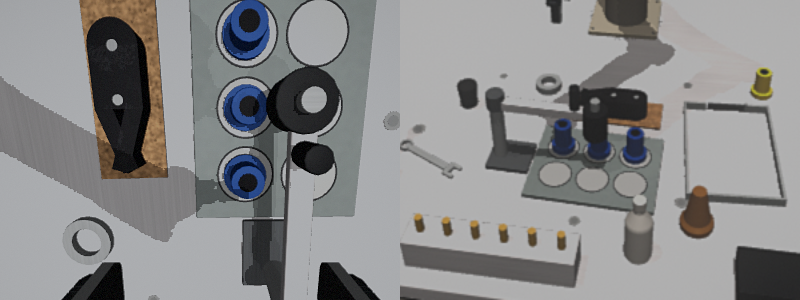

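The crop shows the boom head at px (364,100) and the knob at (379,158), which matches joint 0 (predicted 367 and 379). Three bushings stand within about 2 mm of their front circles, the corral is empty, the fairing is on the pad and the bystanders look untouched. I'll hand in the job.

```bash
python3 -c "
from cell import close_job
print(close_job())"
```

```text
the job is handed in; nothing more can be done
None
```

I handed the job in at about 40 s of the 210 s; the hand-in gave no verdict, but in the last pictures the fairing lies lengthwise on the cork pad, the three blue bushings present stand within about 3 mm of the front-row circle centres, the boom is home on its stop, and the other items look undisturbed.

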